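# Swap the backup drives: unlock, hang up the used ones, load the fresh one, lock

## Robot

A 7-joint arm with a two-finger parallel gripper is mounted at the origin on the work surface. World frame = base frame: x ahead of the robot, y to its left, z up, the work surface at z = 0. Lengths are in m, angles in rad, forces in N, time in s.
With the tool pointing down it reaches from about 0.4 to 0.85 m from the base axis. Payload 6.9 kg.
Tool frame: the origin (TCP) lies at the very end of the fingers, on their centre line; the grasp point (between the pads) lies 19 mm behind it; z points along the fingers, y is the line along which they close (so a half turn about z gives the same grasp; the last joint's range is limited). The gripper opens to 85 mm and grips with 20 to 120 N. Pads are 22 mm wide; open, the fingers measure 114 mm over their backs; the gripper's body (76 mm by 85 mm) begins 54 mm behind the grasp point. The pads swing forward as they close: fully open they stand 13 mm farther back than shut.
Start: joints at [-1.044, 0.507, -0.238, 1.5, 0.126, 1.149, -0.155], TCP at [0.256, 0.57, 0.202] pointing down, gripper open.
Joint ranges: [-3.08, 3.08], [-0.24, 2.05], [-1.43, 1.35], [0, 2.5], [-1.52, 4.66], [0.17, 1.96], [-2.89, 2.89]. Speed limits (rad/s): [2.39, 2.39, 3.14, 3.14, 3.14, 3.14, 3.14].

## Interface

Orientations are given as a rotation vector (axis times angle).
In Python, from workcell import bot, eyes, models gives the robot as it stands. The module is installed in compiled form; this text tells all that it offers.
- The arm moves only by the tool carry_out, never from a script. Its argument "targets" is one flat list of numbers, 6 for each row, row after row: the shift along the tool's x, y, z each as a share of 50 cm, from -1 to 1, then the turn, a rotation vector about the tool's x, y, z each as a share of 1.5 rad, from -1 to 1. A call has 1 to 20 rows; each row is the pose to reach, as a shift and turn from the pose commanded when the call began, along the tool's axes at that moment; what a row does not reach only later rows make up. A row lasts 1/12 s, in which the tool goes at most 41.7 mm and 7.16 degrees, less where a joint would pass 70% of its speed; a pose out of reach is approached as far as the arm can. A call with a number of a shift or a turn outside -1 to 1 is refused whole. A call with a gripper value outside its range is refused whole. "fingers" is the opening, from -1 (shut) to 1 (fully open), set as the call begins (left out, the last holds). The fingers move at their own pace and stop on an object; the grip force is fixed at half the most. Time passes only in rows, so rows that repeat a pose let the fingers close. It gives the time, the measured TCP pose, the force, the opening and the grip force at its end, in the units of the state.
- bot.state(): the state, without advancing time (a new reading comes with each control period).
- eyes.snapshot(name): name is "side" or "top" or "wrist"; returns the picture (384x512x3 uint8, red, green, blue); there is no depth.
- eyes.calibration(name): a dict with "fx", "fy", "cx", "cy" (pixels), "cam_to_world" (4x4, takes a point from camera to world coordinates). Camera axes: x right, y up, looking along -z (the intrinsics and any distortion apply to the point x, -y, -z); pixel columns grow to the right and rows downward; lengths in m; the calibration is good to about 2 mm. The wrist camera is an equidistant fisheye: a pixel r from the principal point sees the ray r / f radians off the axis. A picture is of the moment at which its call begins: read the wrist's pose just before it. calibration takes no time and is no camera call; for the wrist camera it gives the pose at the moment of the call.
- bot.job_done(): hands the job in; it is judged then, once.
Trained networks look in the newest picture that a camera, given by its name, has taken for a name from the list of things; names that differ only in an ending like _2 or _b are one class to them, and where a whole thing is asked for, a point or a joint stands for the part that bears it (a point fixed in the world has none). Each returns a list of dicts, best first, with "p" (0 to 1); they miss things now and then, are a little off and sometimes report something else, mostly with a low value. They report only what shows in the picture. A call takes as long as a camera call. They do not tell look-alikes from the thing itself.
- models.recognise(camera, target): "xy" ([column, row] in pixels, amid what is visible of it).
- models.regions_of(camera, target): "pixels" (384x512 bool, what is visible of it) and "xy" ([column, row] in pixels, amid what is visible of it).
The state is a dict: "time": time; "q": joint angles; "joint_velocities": joint speeds; "tau": joint torques, N m; "eef_pos": TCP position; "tool_rot": TCP orientation; "ft_force": force on the tool from outside, world axes, zero at the start; "wrist_torque": the same for the moment, N m; "finger_gap": finger opening in m; "grip_force": force on a finger pad.
Only numpy, scipy, OpenCV 4.12 (cv2) and the standard library are available. Lean on these libraries where they do the work, as an engineer would, in place of code of your own. Each camera call takes 0.05 s, during which the arm holds its last target. There are 200 camera calls.

## Task

Turn the red lever of the silver drive enclosure a quarter turn to its open stop, then lift out every orange drive and hang each by its handle on a hook of the steel rail, one to a hook, and stand the blue drive fully home in any bay. When all that is done, turn the lever back to its closed stop; leave the pen holder, the mug and the notebook where they are.

Things in the scene. Friction and masses are not known exactly. Their poses are not given: they have to be found in the camera images.
- enclosure: silver drive enclosure, fixed, open-topped box 100 x 330 x 55 mm (x, y, z), origin at the centre of its underside. Four bays along its y, centres at y = -135, -65, 5, 75 mm; each 90 x 52 mm, floor 12 mm up. Block with the red lever at its +y end
- comb: dark steel locking comb on the enclosure's +x wall, driven by the lever: its four tabs (91 to 96 mm up) lie over the drives' shoulders and hold them in while the lever is closed, and stand between the bays when it is fully open
- lever (a joint): angle of the red quarter-turn lever about the vertical, rad: 0 closed stop (lever points along the enclosure's +x), 1.571 open stop (points along its +y, away from the bays), anticlockwise seen from above; it stays where it is left
- lever_grip (a point): point on the red lever to take or push it, 80 mm from its hinge, mid height; the lever is a bar 14 mm wide and 26 mm high (62 to 88 mm above the desk), reaching 100 mm from the hinge
- lever_hinge (a point): point on the lever's vertical hinge axis, at the lever's mid height (75 mm)
- rail: dark steel hook rail, fixed; origin on the desk under the line where handles hang. Bar along its y, 360 mm long, top 157 mm up, 63 mm behind (+x of) the origin. Four 10 mm round hooks, top 160 mm up, 96 mm apart, run from the bar towards -x (the robot) and turn up at the tip, which is 46 mm in front (-x) of the origin and 174 mm high
- hook0 (a point): top of hook 0 at the middle of its straight part (at rail y = -144 mm), axes as the rail; a hung handle's bar rests here with its underside
- hook1 (a point): top of hook 1 at the middle of its straight part (at rail y = -48 mm), axes as the rail; a hung handle's bar rests here with its underside
- hook2 (a point): top of hook 2 at the middle of its straight part (at rail y = 48 mm), axes as the rail; a hung handle's bar rests here with its underside
- hook3 (a point): top of hook 3 at the middle of its straight part (at rail y = 144 mm), axes as the rail; a hung handle's bar rests here with its underside
- drive0: orange drive, 0.3 kg; body 40 x 80 x 75 mm (its x, y, z), origin at the centre of its underside. Above it a flat handle, 10 mm thick (x), 56 mm wide (y): two posts and a top bar 115 to 137 mm above the origin, round a window 36 mm wide, 75 to 115 mm up, open along x. Starts upright in a bay, thin direction along the row; None if absent (2 to 4 are there)
- handle0 (a point): middle of the underside of the top bar of drive0's handle (115 mm above the drive's origin, axes as the drive)
- drive1: orange drive, 0.3 kg; body 40 x 80 x 75 mm (its x, y, z), origin at the centre of its underside. Above it a flat handle, 10 mm thick (x), 56 mm wide (y): two posts and a top bar 115 to 137 mm above the origin, round a window 36 mm wide, 75 to 115 mm up, open along x. Starts upright in a bay, thin direction along the row; None if absent (2 to 4 are there)
- handle1 (a point): middle of the underside of the top bar of drive1's handle (115 mm above the drive's origin, axes as the drive)
- drive2: orange drive, 0.3 kg; body 40 x 80 x 75 mm (its x, y, z), origin at the centre of its underside. Above it a flat handle, 10 mm thick (x), 56 mm wide (y): two posts and a top bar 115 to 137 mm above the origin, round a window 36 mm wide, 75 to 115 mm up, open along x. Starts upright in a bay, thin direction along the row; None if absent (2 to 4 are there)
- handle2 (a point): middle of the underside of the top bar of drive2's handle (115 mm above the drive's origin, axes as the drive)
- drive3: orange drive, 0.3 kg; body 40 x 80 x 75 mm (its x, y, z), origin at the centre of its underside. Above it a flat handle, 10 mm thick (x), 56 mm wide (y): two posts and a top bar 115 to 137 mm above the origin, round a window 36 mm wide, 75 to 115 mm up, open along x. Starts upright in a bay, thin direction along the row; None if absent (2 to 4 are there)
- handle3 (a point): middle of the underside of the top bar of drive3's handle (115 mm above the drive's origin, axes as the drive)
- blue: blue drive of the same make, size and axes as the orange ones; starts upright on a black anti-slip pad (130 x 130 mm, 4 mm thick) beside the enclosure. Seated in a bay its origin is 12 mm up, its y along the enclosure's x (either way round)
- blue_handle (a point): middle of the underside of the top bar of the blue drive's handle (115 mm above the drive's origin, axes as the drive)
- pen_holder: glass pen holder, 76 mm across, 100 mm high, bystander; origin at the centre of its underside
- mug: white mug, 80 mm across, 90 mm high, bystander; origin at the centre of its underside
- notebook: grey notebook, 150 x 110 x 18 mm, bystander; origin at the centre of its underside
Not all that is in view belongs to the job. What is meant by the blue is not purple or turquoise, and is the larger of those in its own colour.

How it is judged:
On the way, in this order (a step that is already met when the one before it is completed fails the run):
1. the lever stands at its open stop (value of joint lever above 1.45 rad), for 0.2 s.
2. every drive that is there hangs by its handle on a hook, one to a hook, and the blue drive is fully home in a bay, the lever still open (x of handle0 in the frame of rail between -0.042 and 0.045 m and z of handle0 in the frame of rail between 0.154 and 0.176 m and (y of handle0 in the frame of rail between -0.165 and -0.123 m or y of handle0 in the frame of rail between -0.069 and -0.027 m or y of handle0 in the frame of rail between 0.027 and 0.069 m or y of handle0 in the frame of rail between 0.123 and 0.165 m) and angle between each of drive0, drive1, drive2, drive3's own z axis and vertical below 0.4 rad and linear speed of each of drive0, drive1, drive2, drive3 below 0.25 m/s and x of handle1 in the frame of rail between -0.042 and 0.045 m and z of handle1 in the frame of rail between 0.154 and 0.176 m and (y of handle1 in the frame of rail between -0.165 and -0.123 m or y of handle1 in the frame of rail between -0.069 and -0.027 m or y of handle1 in the frame of rail between 0.027 and 0.069 m or y of handle1 in the frame of rail between 0.123 and 0.165 m) and x of handle2 in the frame of rail between -0.042 and 0.045 m and z of handle2 in the frame of rail between 0.154 and 0.176 m and (y of handle2 in the frame of rail between -0.165 and -0.123 m or y of handle2 in the frame of rail between -0.069 and -0.027 m or y of handle2 in the frame of rail between 0.027 and 0.069 m or y of handle2 in the frame of rail between 0.123 and 0.165 m) and x of handle3 in the frame of rail between -0.042 and 0.045 m and z of handle3 in the frame of rail between 0.154 and 0.176 m and (y of handle3 in the frame of rail between -0.165 and -0.123 m or y of handle3 in the frame of rail between -0.069 and -0.027 m or y of handle3 in the frame of rail between 0.027 and 0.069 m or y of handle3 in the frame of rail between 0.123 and 0.165 m) and x of blue in the frame of enclosure between -0.012 and 0.012 m and z of blue in the frame of enclosure between 0.007 and 0.017 m and (y of blue in the frame of enclosure between -0.147 and -0.123 m or y of blue in the frame of enclosure between -0.077 and -0.053 m or y of blue in the frame of enclosure between -0.007 and 0.017 m or y of blue in the frame of enclosure between 0.063 and 0.087 m) and angle between blue's own z axis and vertical below 0.12 rad and horizontal distance between handle0 and handle1 above 0.06 m and horizontal distance between each of handle0, handle1 and handle2 above 0.06 m and horizontal distance between each of handle0, handle1, handle2 and handle3 above 0.06 m and value of joint lever above 1.2 rad), for 0.3 s.
3. the lever is back at its closed stop (value of joint lever below 0.12 rad), for 0.2 s.
At the end, for the whole second after the job is handed in: every orange drive present hangs by its handle bar on a hook of its own (within 21 mm of the hook sideways, tilted under 0.4 rad, slower than 0.25 m/s), the blue drive stands fully home in a bay (within 12 mm of its middle, 5 mm in height), the lever is within 0.12 rad of closed (x of handle0 in the frame of rail between -0.042 and 0.045 m and z of handle0 in the frame of rail between 0.154 and 0.176 m and (y of handle0 in the frame of rail between -0.165 and -0.123 m or y of handle0 in the frame of rail between -0.069 and -0.027 m or y of handle0 in the frame of rail between 0.027 and 0.069 m or y of handle0 in the frame of rail between 0.123 and 0.165 m) and angle between each of drive0, drive1, drive2, drive3's own z axis and vertical below 0.4 rad and linear speed of each of drive0, drive1, drive2, drive3 below 0.25 m/s and x of handle1 in the frame of rail between -0.042 and 0.045 m and z of handle1 in the frame of rail between 0.154 and 0.176 m and (y of handle1 in the frame of rail between -0.165 and -0.123 m or y of handle1 in the frame of rail between -0.069 and -0.027 m or y of handle1 in the frame of rail between 0.027 and 0.069 m or y of handle1 in the frame of rail between 0.123 and 0.165 m) and x of handle2 in the frame of rail between -0.042 and 0.045 m and z of handle2 in the frame of rail between 0.154 and 0.176 m and (y of handle2 in the frame of rail between -0.165 and -0.123 m or y of handle2 in the frame of rail between -0.069 and -0.027 m or y of handle2 in the frame of rail between 0.027 and 0.069 m or y of handle2 in the frame of rail between 0.123 and 0.165 m) and x of handle3 in the frame of rail between -0.042 and 0.045 m and z of handle3 in the frame of rail between 0.154 and 0.176 m and (y of handle3 in the frame of rail between -0.165 and -0.123 m or y of handle3 in the frame of rail between -0.069 and -0.027 m or y of handle3 in the frame of rail between 0.027 and 0.069 m or y of handle3 in the frame of rail between 0.123 and 0.165 m) and x of blue in the frame of enclosure between -0.012 and 0.012 m and z of blue in the frame of enclosure between 0.007 and 0.017 m and (y of blue in the frame of enclosure between -0.147 and -0.123 m or y of blue in the frame of enclosure between -0.077 and -0.053 m or y of blue in the frame of enclosure between -0.007 and 0.017 m or y of blue in the frame of enclosure between 0.063 and 0.087 m) and angle between blue's own z axis and vertical below 0.12 rad and horizontal distance between handle0 and handle1 above 0.06 m and horizontal distance between each of handle0, handle1 and handle2 above 0.06 m and horizontal distance between each of handle0, handle1, handle2 and handle3 above 0.06 m and value of joint lever below 0.12 rad); the robot touches nothing.
It fails at once if the pen holder is moved more than 40 mm or tipped (distance of pen_holder from where it was at the start of the episode above 0.04 m or angle between pen_holder's own z axis and vertical above 0.5 rad).
It fails at once if the mug is moved more than 40 mm or tipped (distance of mug from where it was at the start of the episode above 0.04 m or angle between mug's own z axis and vertical above 0.5 rad).
It fails at once if the notebook is moved more than 40 mm or tipped (distance of notebook from where it was at the start of the episode above 0.04 m or angle between notebook's own z axis and vertical above 0.5 rad).
Of drive0, drive1, drive2, drive3 only 2 to 4 are there at a start; the rules pass over those that are not, and their reading is None.
At some moment in a run one of drive0, drive1, drive2, drive3, blue may be knocked a few centimetres aside while the robot is not near it.
It also fails if it takes over 210 s, if anything falls off the work surface, if the arm or the gripper's body presses on something with over 40 N, if the wrist force passes 120 N, or if a joint passes its speed limit or range.

## Working session

There is one attempt and no reset: what is moved stays moved. The work goes in short steps, Python scripts to look and compute and a tool call to move; the robot and the scene stay as the last step left them, time stands still between calls to the robot, and variables do not carry over. Pictures are saved under pics/ and viewed, at most 14 in all, crops included, and the job is handed in when it is done.

Besides the shell and the picture viewer there is one more tool, called after "Call:" as name(argument=value, ...) on one line, values as JSON. carry_out: Moves the arm, as the interface text tells. Shift numbers are shares of 50 cm and turn numbers shares of 1.5 rad, none past 1 either way. Its arguments: {"type":"object","properties":{"targets":{"type":"array","items":{"type":"number","minimum":-1,"maximum":1}},"fingers":{"type":"number"}},"required":["targets"]}

```bash
mkdir -p pics; ls
python3 - <<'E'
from workcell import bot, eyes, models
import cv2
s=bot.state(); print({k:(s[k]) for k in s})
for n in ["side","top","wrist"]:
    im=eyes.snapshot(n); cv2.imwrite(f"pics/{n}0.png",im[:,:,::-1])
    c=eyes.calibration(n); print(n,c)
E
```

```text
pics
{'time': 0.0, 'q': array([-1.04352274,  0.50832792, -0.23752071,  1.50113471,  0.12569276,
        1.1488762 , -0.1548285 ]), 'joint_velocities': array([-8.46589520e-05,  2.66828423e-05, -3.45703378e-04, -3.91432631e-04,
        2.16145547e-03,  1.02079192e-03, -7.47226494e-04]), 'tau': array([-8.93001143e-04, -6.20591784e+01, -2.18706496e+00, -2.49650216e+01,
        1.26380991e-02,  1.21899162e-02,  2.30085612e-05]), 'eef_pos': array([0.25570896, 0.56969705, 0.20153507]), 'tool_rot': array([-6.57575684e-01, -3.07165163e+00,  2.70864617e-03]), 'ft_force': array([ 0.62902093, -0.41324384, -0.21228833]), 'wrist_torque': array([-0.01057527,  0.01181672,  0.03913356]), 'grip_force': 0.0, 'finger_gap': 0.0852538038464682}
side {'fx': 408.1003495153759, 'fy': 408.1003495153759, 'cx': 256.6849967961692, 'cy': 186.81260799174805, 'cam_to_world': array([[ 0.80767087,  0.42176762, -0.4120435 ,  0.06807918],
       [-0.58957802,  0.56808251, -0.57417769, -0.57158366],
       [-0.00809485,  0.70667838,  0.70748861,  0.92681812],
       [ 0.        ,  0.        ,  0.        ,  1.        ]])}
top {'fx': 348.1660698011397, 'fy': 348.1660698011397, 'cx': 258.3260814831394, 'cy': 197.64047634904568, 'cam_to_world': array([[ 2.37386655e-02,  9.94760164e-01, -9.94419003e-02,
         4.35033030e-01],
       [-9.99716136e-01,  2.38229094e-02, -3.40356093e-04,
         9.40017607e-02],
       [ 2.03042270e-03,  9.94217519e-02,  9.95043312e-01,
         1.18518289e+00],
       [ 0.00000000e+00,  0.00000000e+00,  0.00000000e+00,
         1.00000000e+00]])}
wrist {'fx': 297.3186396354542, 'fy': 297.3186396354542, 'cx': 257.0265248348955, 'cy': 192.55958122201704, 'cam_to_world': array([[ 0.40883334, -0.88129264, -0.23702023,  0.19600716],
       [ 0.91260685,  0.39423093,  0.10830843,  0.5978336 ],
       [-0.00201072, -0.26058638,  0.96544844,  0.37283158],
       [ 0.        ,  0.        ,  0.        ,  1.        ]])}
```

View pics/top0.png

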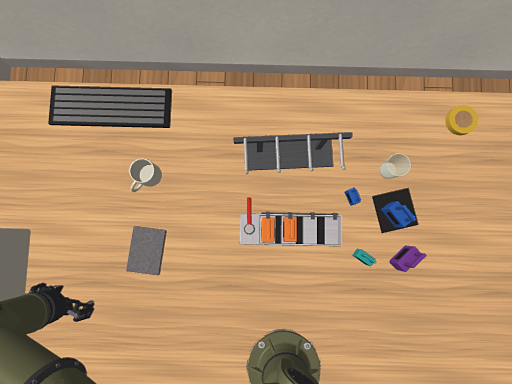

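View pics/side0.png

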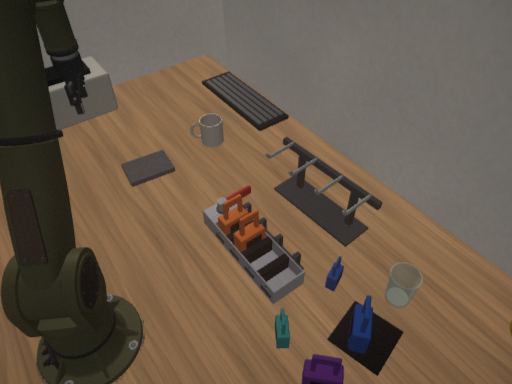

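The top view shows the two orange drives at (268,229) and (290,229), in the bays next to the lever at (249,212). Candidates for blue: the large blue drive on the black pad (398,214), a small blue one (353,196), turquoise (364,257) and purple (408,258). I choose the large one on the pad and check it in a crop.

Run:
```python
import cv2
a=cv2.imread("pics/top0.png")[122:277,228:434]; cv2.imwrite("pics/topc.png",cv2.resize(a,None,fx=3.8,fy=3.8,interpolation=cv2.INTER_CUBIC))
a=cv2.imread("pics/side0.png")[130:370,190:430]; cv2.imwrite("pics/sidec.png",cv2.resize(a,None,fx=2.5,fy=2.5,interpolation=cv2.INTER_CUBIC))
```

```text
(no output)
```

View pics/topc.png

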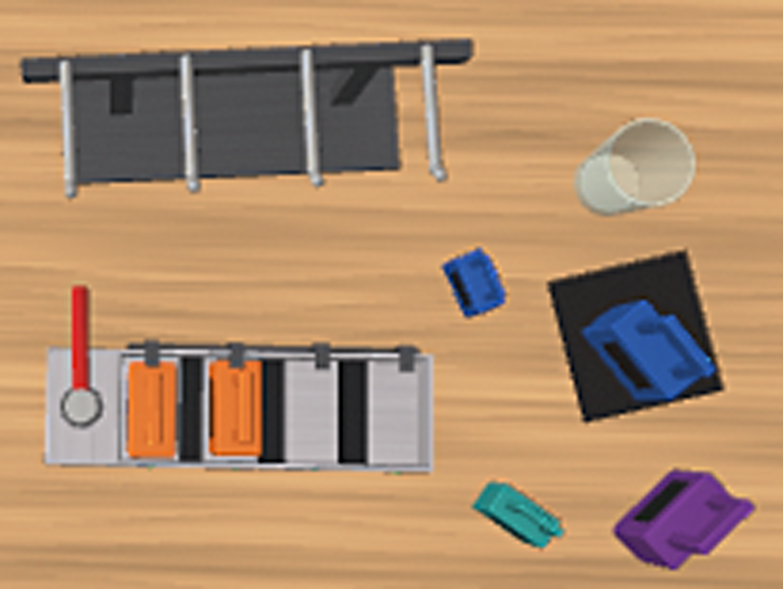

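View pics/sidec.png

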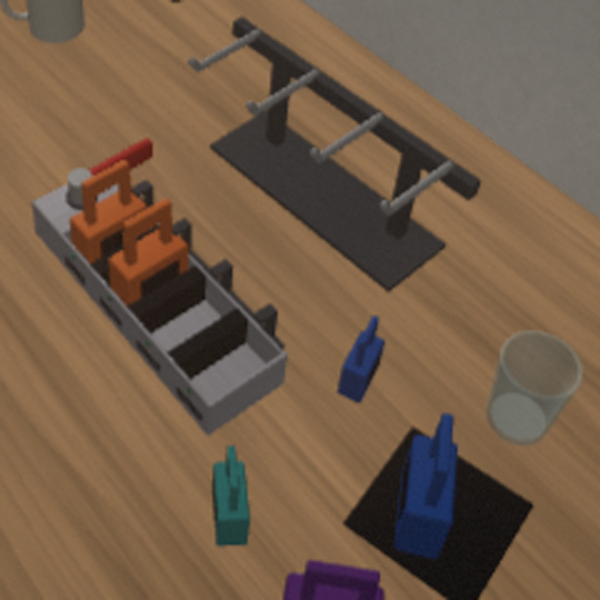

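The crops confirm the large blue drive on the pad: it is full size and blue, while the one beside it at top-crop (475,282) is much smaller. Next I fit the poses of the enclosure, rail and blue drive from the corner pixels in both views.

```bash
cat > h.py <<'E'
import numpy as np, cv2
from scipy.optimize import least_squares
from scipy.spatial.transform import Rotation as Rn
from workcell import bot, eyes, models
def proj(c,P):
    T=np.linalg.inv(c["cam_to_world"]); p=np.atleast_2d(P)@T[:3,:3].T+T[:3,3]
    x,y,z=p[:,0],-p[:,1],-p[:,2]
    if abs(c["fx"]-297)<3 :  # wrist fisheye
        r=np.hypot(x,y); t=np.arctan2(r,z); x,y,z=x/r*t,y/r*t,1
    return np.c_[c["fx"]*x/z+c["cx"],c["fy"]*y/z+c["cy"]]
def T2(pose,L,z0=0):
    x,y,a=pose; L=np.atleast_2d(np.array(L,float)); c,s=np.cos(a),np.sin(a)
    return np.c_[x+c*L[:,0]-s*L[:,1],y+s*L[:,0]+c*L[:,1],L[:,2]+z0]
def fit(p0,obs,z0=0):   # obs: list of (cal, local pts, pixels)
    f=lambda p:np.concatenate([(proj(c,T2(p,L,z0))-np.array(px)).ravel() for c,L,px in obs])
    r=least_squares(f,p0,loss="soft_l1"); return r.x,np.round(f(r.x).reshape(-1,2),1)
def go(pos,yaw=None,s=None):
    """shares to bring TCP to pos, tool down, tool y at yaw (mod pi)"""
    s=s or bot.state(); R=Rn.from_rotvec(s["tool_rot"]); M=R.as_matrix()
    sh=M.T@(np.array(pos)-s["eef_pos"])/0.5
    if yaw is None: rv=np.zeros(3)
    else:
        best=[]
        for w in (yaw,yaw+np.pi):
            y=np.array([np.cos(w),np.sin(w),0]); z=np.array([0,0,-1.]); x=np.cross(y,z)
            best.append((R.inv()*Rn.from_matrix(np.c_[x,y,z])).as_rotvec())
        rv=min(best,key=np.linalg.norm)/1.5
    print("shares",np.round(np.r_[sh,rv],4).tolist())
def st():
    s=bot.state(); M=Rn.from_rotvec(s["tool_rot"]).as_matrix()
    print("t%.2f"%s["time"],"pos",np.round(s["eef_pos"],4),"yaw_y %.3f tilt %.3f"%(np.arctan2(M[1,1],M[0,1]),np.arccos(-M[2,2])),"F",np.round(s["ft_force"],1),"gap %.4f grip %.1f"%(s["finger_gap"],s["grip_force"]),"q",np.round(s["q"],2)); return s
E
python3 - <<'E'
from h import *
t,s=eyes.calibration("top"),eyes.calibration("side")
A=lambda l:(np.array(l,float)+.5)/3.8+[228,122]-.5
B=lambda l:(np.array(l,float)+.5)/2.5+[190,130]-.5
m=1e-3
enc,r=fit([.4,.1,0],[(t,np.array([[50,165,55],[-50,165,55],[-50,-165,55],[50,-165,55]])*m,A([[47,349],[47,464],[432,470],[432,354]])),
 (s,np.array([[-50,165,55],[-50,-165,55],[50,-165,55],[-50,-165,0]])*m,B([[34,206],[208,405],[285,355],[210,432]]))]); print("enc",enc,r.tolist())
tips=np.array([[-46,y,174] for y in(-144,-48,48,144)])*m
rail,r=fit([.65,.1,0],[(t,tips,A([[440,174],[317,180],[193,186],[70,192]])),(s,tips,B([[387,207],[317,154],[252,106],[195,65]]))]); print("rail",rail,r.tolist())
H=np.array([[0,-28,137],[0,28,137]])*m
b,r=fit([.5,-.25,-.63],[(t,np.vstack([H,[[-.02,.04,.075],[-.02,-.04,.075]]]),A([[711,377],[640,324],[583,332],[637,405]])),(s,H,B([[437,497],[447,417]]))],.004); print("blue",b,r.tolist())
for i,y in enumerate((-144,-48,48,144)): print("hook",i,T2(rail,[0,y*m,.16]))
for y in(-135,-65,5,75,130): print(y,T2(enc,[0,y*m,.127]))
print("hinge", proj(t,T2(enc,np.array([[0,131,88],[100,131,88]])*m)),A([[82,405],[80,287]]))
E
```

```text
enc [ 0.44723929 -0.01186547  0.00500818] [[-0.2, -0.5], [-1.0, 0.3], [0.2, 0.7], [0.1, 0.1], [-0.7, -2.2], [0.9, 0.5], [1.6, -0.8], [-0.4, 1.2]]
rail [ 0.66606376 -0.01009374  0.07001014] [[1.0, 0.5], [0.8, 0.3], [0.9, 0.2], [0.6, 0.1], [0.0, -1.5], [-0.3, -1.5], [0.1, -1.4], [-0.4, -2.5]]
blue [ 0.50043783 -0.35777442 -0.91438031] [[-0.3, 0.8], [6.7, -0.3], [6.4, -0.3], [7.8, 0.9], [0.1, -9.9], [-1.2, -1.4]]
hook 0 [[ 0.67613699 -0.15374099  0.16      ]]
hook 1 [[ 0.6694215  -0.05797616  0.16      ]]
hook 2 [[0.66270602 0.03778867 0.16      ]]
hook 3 [[0.65599053 0.1335535  0.16      ]]
-135 [[ 0.44791539 -0.14686378  0.127     ]]
-65 [[ 0.44756482 -0.07686466  0.127     ]]
5 [[ 0.44721425 -0.00686554  0.127     ]]
75 [[0.44686368 0.06313359 0.127     ]]
130 [[0.44658823 0.1181329  0.127     ]]
hinge [[249.69997698 228.54036111]
 [250.36911105 196.8540027 ]] [[249.21052632 228.21052632]
 [248.68421053 197.15789474]]
```

```bash
sed -i 's/def go(pos,yaw=None,s=None):/def go(pos,yaw=None,s=None,exact=False):/; s/for w in (yaw,yaw+np.pi):/for w in ((yaw,) if exact else (yaw,yaw+np.pi)):/' h.py
python3 - <<'E'
from h import *
st(); go([.5265,.12,.202],-.2,exact=True)
E
```

```text
t0.15 pos [0.2558 0.5698 0.2017] yaw_y 1.149 tilt 0.001 F [ 0.1  0.2 -1. ] gap 0.0852 grip 0.0 q [-1.04  0.51 -0.24  1.5   0.13  1.15 -0.15]
shares [-0.8623, -0.5991, 0.0003, -0.0008, 0.0006, 0.8993]
```

Call:
carry_out(targets=[-0.862,-0.599,0,0,0,0.9,-0.862,-0.599,0,0,0,0.9,-0.862,-0.599,0,0,0,0.9,-0.862,-0.599,0,0,0,0.9,-0.862,-0.599,0,0,0,0.9,-0.862,-0.599,0,0,0,0.9,-0.862,-0.599,0,0,0,0.9,-0.862,-0.599,0,0,0,0.9,-0.862,-0.599,0,0,0,0.9,-0.862,-0.599,0,0,0,0.9,-0.862,-0.599,0,0,0,0.9,-0.862,-0.599,0,0,0,0.9,-0.862,-0.599,0,0,0,0.9,-0.862,-0.599,0,0,0,0.9,-0.862,-0.599,0,0,0,0.9,-0.862,-0.599,0,0,0,0.9,-0.862,-0.599,0,0,0,0.9,-0.862,-0.599,0,0,0,0.9], fingers=-0.4)

```text
time: 1.65
eef_pos: [0.5258, 0.1221, 0.2023]
tool_rot: [-2.43, -1.99, 0.0]
ft_force: [-0.8, -0.1, 0.9]
finger_gap: 0.0256
grip_force: 0.0
```

Run:
```python
from h import *
st(); go([.5265,.12,.202],-1.566,exact=True)
cv2.imwrite("pics/w1.png",cv2.resize(eyes.snapshot("wrist")[:,:,::-1],None,fx=1.5,fy=1.5))
```

```text
t1.65 pos [0.5258 0.1221 0.2023] yaw_y -0.198 tilt 0.001 F [-0.8 -0.1  0.9] gap 0.0256 grip 0.0 q [-0.41  0.38  0.2   1.73 -0.08  1.04 -0.38]
shares [-0.0038, 0.0022, 0.0007, -0.0005, 0.0, 0.9117]
```

View pics/w1.png

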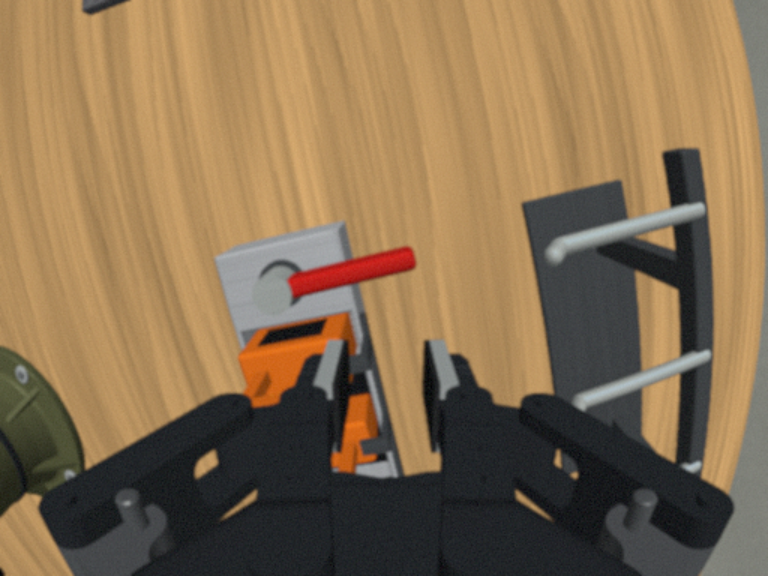

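The wrist view shows the lever from its hinge knob at (272,290) to its tip at (410,258) in the 1.5x picture, with the drives' handles and the hooks in view. I check my pose estimates against it.

```bash
cat >> h.py <<'E'
enc=np.array([.44724,-.01187,.005]); rail=np.array([.66606,-.01009,.0700])
E
python3 - <<'E'
from h import *
w=eyes.calibration("wrist")
for n,P in dict(levtip=T2(enc,[.1,.132,.075]),levmid=T2(enc,[.06,.132,.088]),encFR=T2(enc,[.05,.165,.055]),encFL=T2(enc,[-.05,.165,.055]),tip3=T2(rail,[-.046,.144,.174]),tip2=T2(rail,[-.046,.048,.174]),barend=T2(rail,[.063,.18,.157])).items(): print(n,proj(w,P)[0]*1.5)
E
```

```text
levtip [415.42969869 265.15632866]
levmid [357.24810439 281.19548907]
encFR [336.78036833 229.32412589]
encFL [211.75744831 258.24152308]
tip3 [554.0574512  264.43805445]
tip2 [574.35384312 426.82499275]
barend [695.24987451 152.74949839]
```

Call:
carry_out(targets=[-0.004,0.002,0,0,0,0.911,-0.004,0.002,0,0,0,0.911,-0.004,0.002,0,0,0,0.911,-0.004,0.002,0,0,0,0.911,-0.004,0.002,0,0,0,0.911,-0.004,0.002,0,0,0,0.911,-0.004,0.002,0,0,0,0.911,-0.004,0.002,0,0,0,0.911,-0.004,0.002,0,0,0,0.911,-0.004,0.002,0,0,0,0.911,-0.004,0.002,0,0,0,0.911,-0.004,0.002,0,0,0,0.911,-0.004,0.002,0,0,0,0.911])

```text
time: 2.78
eef_pos: [0.5268, 0.1192, 0.2023]
tool_rot: [3.141, 0.013, -0.0]
ft_force: [0.7, -0.2, -0.3]
finger_gap: 0.0256
grip_force: 0.0
```

Run:
```python
from h import *
st(); go([.5265,.12,.066],-1.566,exact=True)
```

```text
t2.78 pos [0.5268 0.1192 0.2023] yaw_y -1.562 tilt 0.000 F [ 0.7 -0.2 -0.3] gap 0.0256 grip 0.0 q [-0.64  0.42  0.54  1.73 -0.24  1.06 -1.57]
shares [-0.0005, -0.0016, 0.2726, 0.0, 0.0001, 0.0024]
```

Run:
```python
from h import *
w=eyes.calibration("wrist"); im=eyes.snapshot("wrist"); cv2.imwrite("pics/w2.png",im[:,:,::-1])
hsv=cv2.cvtColor(im,cv2.COLOR_RGB2HSV)
m=((hsv[...,0]<3)|(hsv[...,0]>176))&(hsv[...,1]>190)&(hsv[...,2]>80)
n,l,s,c=cv2.connectedComponentsWithStats(m.astype(np.uint8)); k=1+np.argmax(s[1:,4])
print("red",c[k],s[k]); 
ys,xs=np.where(l==k); print(cv2.minAreaRect(np.c_[xs,ys].astype(np.float32)))
def full(p): # lever outline points
    h=T2(enc,np.array([[x,p+d,z] for x in(.03,.1) for d in(-.007,.007) for z in(.062,.088)])); return proj(w,h)
print(np.round(full(.132),1).tolist())
for nm in("hook0","hook1","hook2","hook3"): 
    pass
print(w["cam_to_world"].round(3).tolist(), [np.round(proj(w,T2(rail,[-.046,y,.174]))[0],1) for y in(.144,.048,-.048)])
big=cv2.resize(im[:,:,::-1],None,fx=1.5,fy=1.5)
for P in [*full(.132),*[proj(w,T2(rail,[-.046,y,.174]))[0] for y in(.144,.048,-.048)],*proj(w,T2(enc,np.array([[50,165,55],[-50,165,55],[-50,-165,55],[50,-165,55]])*.001))]:
    cv2.circle(big,tuple(int(v*1.5+.25) for v in P),3,(0,255,0),1)
cv2.imwrite("pics/w2b.png",big)
```

```text
red [251.02964652 200.83238312] [245 160  14  83 877]
((251.01177978515625, 200.93328857421875), (81.87623596191406, 11.400674819946289), 87.47388458251953)
[[262.5, 220.4], [262.9, 229.1], [249.9, 220.3], [249.4, 229.1], [263.0, 158.0], [263.6, 161.9], [249.8, 157.9], [249.2, 161.8]]
[[0.009, 0.966, 0.26, 0.593], [-1.0, 0.008, 0.003, 0.121], [0.001, -0.26, 0.966, 0.373], [0.0, 0.0, 0.0, 1.0]] [array([242.3,  88.2]), array([380.3,  85.9]), array([480.4,  94.1])]
```

View pics/w2b.png

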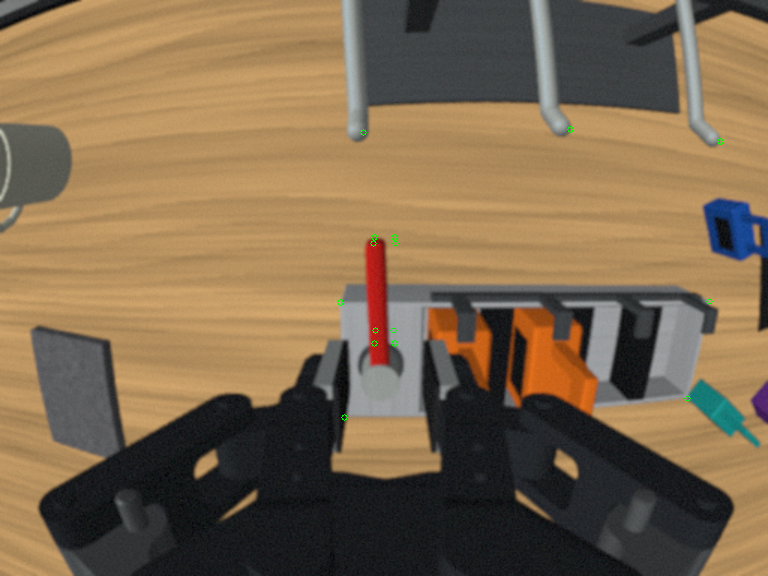

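The overlay shows the enclosure estimate fits. The lever, centred at about (376,300), lies 4-5 mm further +y than I had it, and the hook tips at (357,133) and (562,128) about 3 mm further +y. Now descend over the lever.

Call:
carry_out(targets=[0,-0.012,0.08,0,0,0,0,-0.012,0.16,0,0,0,0,-0.012,0.22,0,0,0,0,-0.012,0.25,0,0,0,0,-0.012,0.273,0,0,0,0,-0.012,0.273,0,0,0,0,-0.012,0.273,0,0,0])

```text
time: 3.42
eef_pos: [0.5269, 0.1243, 0.0657]
tool_rot: [3.141, 0.008, -0.002]
ft_force: [0.2, -0.4, 0.7]
finger_gap: 0.0254
grip_force: 0.0
```

Run:
```python
from h import *
s=st(); M=Rn.from_rotvec(s["tool_rot"]).as_matrix()
h=T2(enc,[0,.1365,.066])[0]
rows=[]
for k in range(1,15):
    a=min(k/13*1.62,1.62)
    p=h+.08*np.array([np.cos(a+.005),np.sin(a+.005),0]); sh=M.T@(p-s["eef_pos"])/.5
    rows+=[*np.round(sh,3),0,0,-round(a/1.5 if a<1.5 else 1,3)]
print([float(r) for r in rows])
```

```text
t3.42 pos [0.5269 0.1243 0.0657] yaw_y -1.565 tilt 0.001 F [ 0.2 -0.4  0.7] gap 0.0254 grip 0.0 q [-0.57  0.57  0.46  1.9  -0.36  0.75 -1.48]
[-0.002, -0.021, -0.001, 0.0, 0.0, -0.083, -0.006, -0.041, -0.001, 0.0, 0.0, -0.166, -0.012, -0.06, -0.001, 0.0, 0.0, -0.249, -0.02, -0.078, -0.001, 0.0, 0.0, -0.332, -0.031, -0.095, -0.001, 0.0, 0.0, -0.415, -0.043, -0.11, -0.001, 0.0, 0.0, -0.498, -0.058, -0.124, -0.001, 0.0, 0.0, -0.582, -0.074, -0.136, -0.001, 0.0, 0.0, -0.665, -0.091, -0.146, -0.0, 0.0, 0.0, -0.748, -0.11, -0.153, -0.0, 0.0, 0.0, -0.831, -0.129, -0.158, -0.0, 0.0, 0.0, -0.914, -0.149, -0.161, -0.0, 0.0, 0.0, -0.997, -0.168, -0.161, -0.0, 0.0, 0.0, -1.0, -0.168, -0.161, -0.0, 0.0, 0.0, -1.0]
```

Call:
carry_out(targets=[-0.002,-0.021,0,0,0,-0.083,-0.006,-0.041,0,0,0,-0.166,-0.012,-0.06,0,0,0,-0.249,-0.02,-0.078,0,0,0,-0.332,-0.031,-0.095,0,0,0,-0.415,-0.043,-0.11,0,0,0,-0.498,-0.058,-0.124,0,0,0,-0.582,-0.074,-0.136,0,0,0,-0.665,-0.091,-0.146,0,0,0,-0.748,-0.11,-0.153,0,0,0,-0.831,-0.129,-0.158,0,0,0,-0.914,-0.149,-0.161,0,0,0,-0.997,-0.168,-0.161,0,0,0,-1,-0.17,-0.161,0,0,0,-1,-0.17,-0.161,0,0,0,-1,-0.17,-0.161,0,0,0,-1])

```text
time: 4.75
eef_pos: [0.4427, 0.2046, 0.0665]
tool_rot: [2.298, 2.141, 0.002]
ft_force: [0.2, 0.3, 0.1]
finger_gap: 0.0256
grip_force: 0.0
```

Run:
```python
from h import *
s=st()
im=eyes.snapshot("top"); cv2.imwrite("pics/top1.png",im[:,:,::-1])
hsv=cv2.cvtColor(im,cv2.COLOR_RGB2HSV)
m=((hsv[...,0]<3)|(hsv[...,0]>176))&(hsv[...,1]>190)&(hsv[...,2]>80)
ys,xs=np.where(m); print(len(xs),xs.min(),xs.max(),ys.min(),ys.max())
t=eyes.calibration("top"); print(proj(t,T2(enc,[[0,.1365,.088],[0,.2365,.088]])))
```

```text
t4.75 pos [0.4427 0.2046 0.0665] yaw_y -0.070 tilt 0.002 F [0.2 0.3 0.1] gap 0.0256 grip 0.0 q [-0.5   0.46  0.03  2.04 -0.02  0.64 -0.53]
97 247 250 198 223
[[247.94959817 228.50682496]
 [216.09759531 227.90679105]]
```

Run:
```python
from h import *
a=cv2.imread("pics/top1.png")[150:270,170:340]
im=eyes.snapshot("side")[:,:,::-1][100:310,130:330]
a=cv2.resize(a,(680,480),interpolation=cv2.INTER_CUBIC)[:, :400]; b=cv2.resize(im,(400,420),interpolation=cv2.INTER_CUBIC)
o=np.zeros((480,800,3),np.uint8); o[:,:400]=a; o[:420,400:]=b; cv2.imwrite("pics/c3.png",o)
```

```text
(no output)
```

View pics/c3.png

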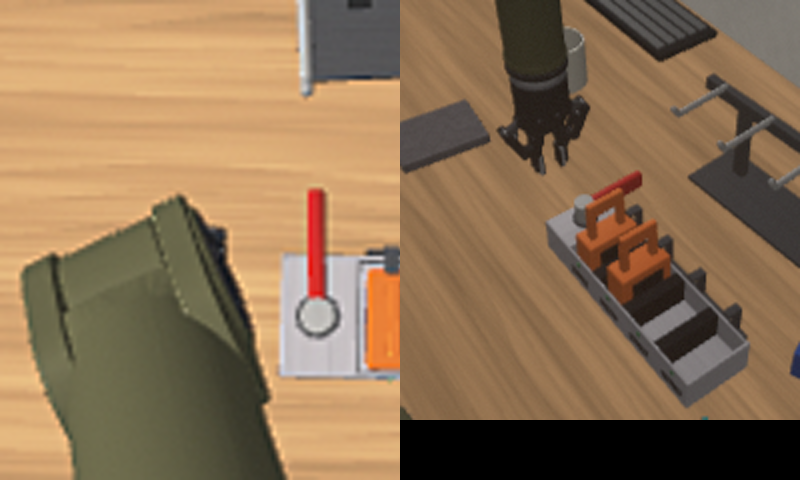

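Run:
```python
from h import *
s=st(); M=Rn.from_rotvec(s["tool_rot"]).as_matrix(); w=eyes.calibration("wrist")
for b in(0,.005,.01,.015,.02,.03):
    print(b,[(proj(w,s["eef_pos"]+M@np.array([x,y,-b]))[0]*1.5).round(0).tolist() for y in(-.0128,.0128) for x in(-.011,.011)])
im=eyes.snapshot("wrist")[:,:,::-1]; cv2.imwrite("pics/w4.png",cv2.resize(im[90:300,140:400],None,fx=2.5,fy=2.5))
```

```text
t4.85 pos [0.4426 0.2045 0.0661] yaw_y -0.069 tilt 0.001 F [ 0.4 -0.  -0.1] gap 0.0255 grip 0.0 q [-0.5   0.46  0.03  2.04 -0.02  0.64 -0.53]
0 [[355.0, 361.0], [354.0, 311.0], [416.0, 361.0], [417.0, 311.0]]
0.005 [[354.0, 366.0], [353.0, 315.0], [417.0, 366.0], [418.0, 315.0]]
0.01 [[353.0, 371.0], [352.0, 319.0], [417.0, 371.0], [419.0, 319.0]]
0.015 [[352.0, 377.0], [351.0, 324.0], [418.0, 377.0], [420.0, 324.0]]
0.02 [[351.0, 383.0], [350.0, 328.0], [419.0, 383.0], [421.0, 328.0]]
0.03 [[350.0, 395.0], [348.0, 338.0], [421.0, 395.0], [423.0, 338.0]]
```

View pics/w4.png

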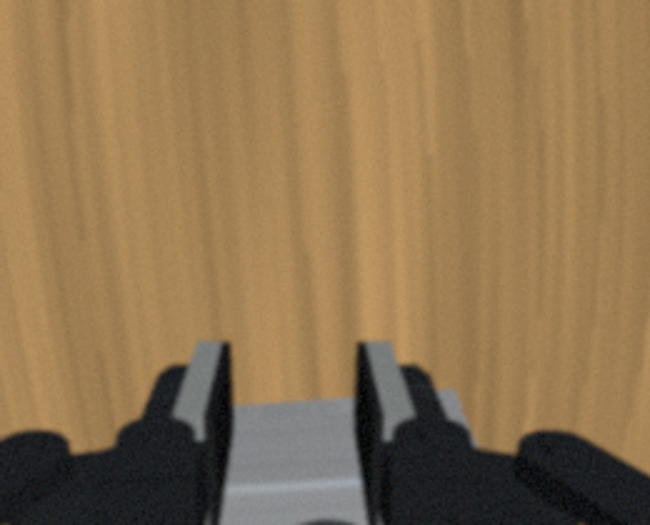

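The top view shows the lever at crop (316,240) still closed, so the fingers passed over it. The wrist crop puts the finger tips at (230,342) and (357,342), which suggests they sit well behind the nominal TCP at this opening. I probe the desk beside the enclosure to measure this.

Call:
carry_out(targets=[0.08,0,0,0,0,0,0.08,0,0.03,0,0,0,0.08,0,0.06,0,0,0,0.08,0,0.08,0,0,0,0.08,0,0.1,0,0,0,0.08,0,0.11,0,0,0,0.08,0,0.115,0,0,0,0.08,0,0.115,0,0,0])

```text
time: 5.57
eef_pos: [0.4445, 0.244, 0.008]
tool_rot: [-2.296, -2.144, 0.001]
ft_force: [-0.0, -0.3, -0.2]
finger_gap: 0.0258
grip_force: 0.0
```

Call:
carry_out(targets=[0,0,0.004,0,0,0,0,0,0.008,0,0,0,0,0,0.012,0,0,0,0,0,0.016,0,0,0,0,0,0.016,0,0,0])

```text
time: 5.98
eef_pos: [0.4444, 0.2444, 0.0002]
tool_rot: [-2.295, -2.145, 0.0]
ft_force: [0.4, -0.0, -0.1]
finger_gap: 0.0256
grip_force: 0.0
```

Run:
```python
from h import *
s=st()
a=eyes.snapshot("side")[:,:,::-1][60:260,120:320]; b=eyes.snapshot("wrist")[:,:,::-1][150:300,150:370]
o=np.zeros((600,800,3),np.uint8); o[:400,:400]=cv2.resize(a,(400,400),interpolation=cv2.INTER_CUBIC); o[:273,400:]=cv2.resize(b,(400,273)); cv2.imwrite("pics/c5.png",o[:400])
```

```text
t5.98 pos [4.444e-01 2.444e-01 2.000e-04] yaw_y -0.068 tilt 0.000 F [ 0.4 -0.  -0.1] gap 0.0256 grip 0.0 q [-0.57  0.59  0.02  2.05 -0.03  0.5  -0.59]
```

View pics/c5.png

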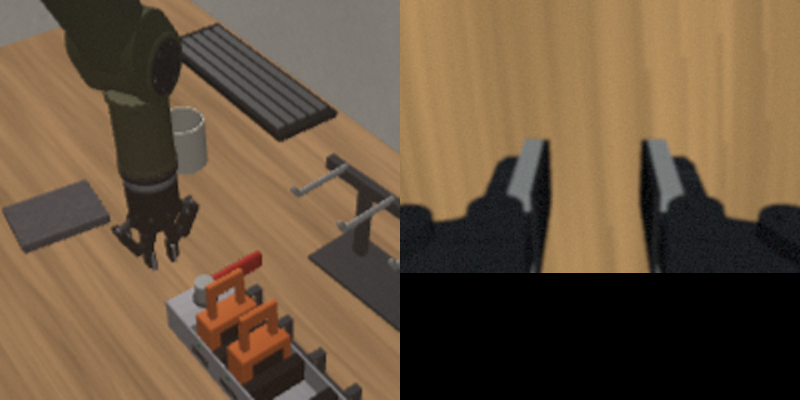

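Run:
```python
from h import *
c=eyes.calibration("side"); M=Rn.from_rotvec(bot.state()["tool_rot"]).as_matrix(); p=bot.state()["eef_pos"]
for z in(0,.01,.02,.03,.04): print(z,proj(c,[p+M@[0,y,-z] for y in(-.02,.02)]).round(1).tolist())
print("obs inner tips",[152/2+120,268/2+60],[172/2+120,262/2+60])
```

```text
0 [[196.8, 199.7], [208.2, 194.6]]
0.01 [[196.5, 197.4], [207.9, 192.4]]
0.02 [[196.1, 195.2], [207.6, 190.2]]
0.03 [[195.7, 192.9], [207.3, 187.9]]
0.04 [[195.3, 190.7], [207.0, 185.7]]
obs inner tips [196.0, 194.0] [206.0, 191.0]
```

Call:
carry_out(targets=[0,0,0.004,0,0,0,0,0,0.008,0,0,0,0,0,0.012,0,0,0,0,0,0.016,0,0,0,0,0,0.016,0,0,0])

```text
time: 6.5
eef_pos: [0.4442, 0.2443, -0.0081]
tool_rot: [-2.295, -2.145, 0.001]
ft_force: [-0.6, -0.1, -0.5]
finger_gap: 0.0254
grip_force: 0.0
```

Call:
carry_out(targets=[0,0,0.004,0,0,0,0,0,0.008,0,0,0,0,0,0.012,0,0,0,0,0,0.016,0,0,0,0,0,0.02,0,0,0,0,0,0.02,0,0,0])

```text
time: 7.0
eef_pos: [0.4443, 0.2444, -0.018]
tool_rot: [-2.295, -2.145, 0.001]
ft_force: [-0.6, 0.9, 0.7]
finger_gap: 0.0256
grip_force: 0.0
```

Call:
carry_out(targets=[0,0,0.003,0,0,0,0,0,0.006,0,0,0,0,0,0.006,0,0,0])

```text
time: 7.25
eef_pos: [0.4444, 0.2444, -0.0209]
tool_rot: [-2.295, -2.145, 0.0]
ft_force: [0.3, -0.7, -0.0]
finger_gap: 0.0255
grip_force: 0.0
```

Call:
carry_out(targets=[0,0,0.003,0,0,0,0,0,0.006,0,0,0,0,0,0.006,0,0,0])

```text
time: 7.5
eef_pos: [0.4444, 0.2444, -0.0238]
tool_rot: [-2.295, -2.145, 0.0]
ft_force: [0.2, -0.6, 0.1]
finger_gap: 0.0258
grip_force: 0.0
```

Call:
carry_out(targets=[0,0,0.003,0,0,0,0,0,0.006,0,0,0,0,0,0.006,0,0,0])

```text
time: 7.75
eef_pos: [0.4443, 0.2444, -0.0269]
tool_rot: [-2.295, -2.145, 0.001]
ft_force: [-0.1, 0.2, 0.4]
finger_gap: 0.0255
grip_force: 0.0
```

Call:
carry_out(targets=[0,0,0.003,0,0,0,0,0,0.004,0,0,0,0,0,0.004,0,0,0])

```text
time: 8.0
eef_pos: [0.4444, 0.2444, -0.0288]
tool_rot: [-2.295, -2.145, 0.0]
ft_force: [-0.5, -0.2, -0.2]
finger_gap: 0.0257
grip_force: 0.0
```

Call:
carry_out(targets=[0,0,0.003,0,0,0,0,0,0.004,0,0,0,0,0,0.004,0,0,0])

```text
time: 8.25
eef_pos: [0.4446, 0.2445, -0.029]
tool_rot: [2.295, 2.145, 0.001]
ft_force: [-4.7, -2.8, 21.2]
finger_gap: 0.0258
grip_force: 10.6
```

Call:
carry_out(targets=[0,0,0.003,0,0,0,0,0,0.004,0,0,0,0,0,0.004,0,0,0])

```text
time: 8.5
eef_pos: [0.4446, 0.2445, -0.0292]
tool_rot: [2.295, 2.145, 0.003]
ft_force: [-7.8, -4.0, 46.7]
finger_gap: 0.0258
grip_force: 23.0
```

Contact came at a reported z of -29 mm with a 25.6 mm gap, so the tips really sit 29 mm behind the reported TCP. I back off and repeat the probe at about 10 mm, the gap for gripping a handle.

Call:
carry_out(targets=[0,0,-0.03,0,0,0,0,0,-0.03,0,0,0,0,0,-0.03,0,0,0,0,0,-0.03,0,0,0,0,0,-0.03,0,0,0], fingers=-0.765)

```text
time: 8.92
eef_pos: [0.4441, 0.2443, -0.0182]
tool_rot: [-2.295, -2.145, 0.002]
ft_force: [0.4, -0.0, 0.6]
finger_gap: 0.01
grip_force: 0.0
```

Call:
carry_out(targets=[0,0,0.01,0,0,0,0,0,0.012,0,0,0,0,0,0.012,0,0,0])

```text
time: 9.17
eef_pos: [0.444, 0.2442, -0.0246]
tool_rot: [-2.295, -2.145, 0.003]
ft_force: [-0.4, -0.0, -0.0]
finger_gap: 0.01
grip_force: 0.0
```

Call:
carry_out(targets=[0,0,0.003,0,0,0,0,0,0.006,0,0,0,0,0,0.006,0,0,0])

```text
time: 9.42
eef_pos: [0.4443, 0.2444, -0.027]
tool_rot: [-2.295, -2.145, 0.001]
ft_force: [-0.9, -0.1, 0.1]
finger_gap: 0.0104
grip_force: 0.0
```

Run:
```python
from h import *
s=st(); go([.5269,.1245,.12],-1.566,exact=True)
```

```text
t9.42 pos [ 0.4443  0.2444 -0.027 ] yaw_y -0.068 tilt 0.000 F [-0.9 -0.1  0.1] gap 0.0104 grip 0.0 q [-0.56  0.64  0.02  2.06 -0.03  0.44 -0.59]
shares [-0.2282, 0.1808, -0.294, -0.0001, 0.0003, 0.999]
```

Call:
carry_out(targets=[0,0,-0.08,0,0,0,0,0,-0.16,0,0,0,0,0,-0.24,0,0,0.1,0,0,-0.294,0,0,0.2,-0.228,0.181,-0.294,0,0,0.999,-0.228,0.181,-0.294,0,0,0.999,-0.228,0.181,-0.294,0,0,0.999,-0.228,0.181,-0.294,0,0,0.999,-0.228,0.181,-0.294,0,0,0.999,-0.228,0.181,-0.294,0,0,0.999,-0.228,0.181,-0.294,0,0,0.999,-0.228,0.181,-0.294,0,0,0.999,-0.228,0.181,-0.294,0,0,0.999,-0.228,0.181,-0.294,0,0,0.999,-0.228,0.181,-0.294,0,0,0.999,-0.228,0.181,-0.294,0,0,0.999,-0.228,0.181,-0.294,0,0,0.999,-0.228,0.181,-0.294,0,0,0.999], fingers=-0.35)

```text
time: 10.92
eef_pos: [0.5271, 0.1246, 0.1204]
tool_rot: [-3.141, -0.012, 0.0]
ft_force: [0.9, 0.8, -0.6]
finger_gap: 0.0275
grip_force: 0.0
```

Run:
```python
from h import *
w=eyes.calibration("wrist"); s=st(); M=Rn.from_rotvec(s["tool_rot"]).as_matrix(); go([.5269,.1245,.037],-1.566,exact=True)
im=eyes.snapshot("wrist"); cv2.imwrite("pics/w6.png",im[:,:,::-1])
hsv=cv2.cvtColor(im,cv2.COLOR_RGB2HSV)
m=((hsv[...,0]<3)|(hsv[...,0]>176))&(hsv[...,1]>190)&(hsv[...,2]>60)
ys,xs=np.where(m); print(len(xs),xs.min(),xs.max(),ys.min(),ys.max())
for r in range(ys.min(),ys.max(),12): print(r,xs[ys==r].min(),xs[ys==r].max(),end='; ')
for y in(.1205,.1245,.1285): print(y,proj(w,[[.527,y,.088],[.547,y,.088],[.547,y,.062]]).round(1).tolist())
print("tips",proj(w,[s["eef_pos"]+M@[0,y,-.029] for y in(-.014,0,.014)]).round(1).tolist())
```

```text
t10.92 pos [0.5271 0.1246 0.1204] yaw_y -1.563 tilt 0.000 F [ 0.9  0.8 -0.6] gap 0.0275 grip 0.0 q [-0.59  0.5   0.48  1.84 -0.29  0.87 -1.54]
shares [-0.0003, 0.0002, 0.1668, -0.0001, 0.0, 0.0018]
1636 247 265 176 285
176 251 257; 188 247 262; 200 247 263; 212 248 263; 224 248 263; 236 249 263; 248 250 264; 260 250 264; 272 251 265; 284 251 265; 0.1205 [[263.7, 207.4], [264.1, 180.3], [263.4, 173.0]]
0.1245 [[258.2, 207.4], [258.4, 180.2], [258.3, 173.0]]
0.1285 [[252.6, 207.4], [252.7, 180.2], [253.2, 172.9]]
tips [[231.8, 243.1], [258.5, 243.2], [285.1, 243.1]]
```

Call:
carry_out(targets=[0,-0.003,0.06,0,0,0,0,-0.003,0.1,0,0,0,0,-0.003,0.14,0,0,0,0,-0.003,0.166,0,0,0,0,-0.003,0.166,0,0,0,0,-0.003,0.166,0,0,0])

```text
time: 11.47
eef_pos: [0.5268, 0.1258, 0.0371]
tool_rot: [3.141, 0.008, -0.002]
ft_force: [-0.3, -0.2, 0.4]
finger_gap: 0.0277
grip_force: 0.0
```

Call:
carry_out(targets=[-0.002,-0.021,0,0,0,-0.083,-0.006,-0.041,0,0,0,-0.166,-0.012,-0.06,0,0,0,-0.249,-0.02,-0.078,0,0,0,-0.332,-0.031,-0.095,0,0,0,-0.415,-0.043,-0.11,0,0,0,-0.498,-0.058,-0.124,0,0,0,-0.582,-0.074,-0.136,0,0,0,-0.665,-0.091,-0.146,0,0,0,-0.748,-0.11,-0.153,0,0,0,-0.831,-0.129,-0.158,0,0,0,-0.914,-0.149,-0.161,0,0,0,-0.997,-0.168,-0.161,0,0,0,-1,-0.172,-0.161,0,0,0,-1,-0.172,-0.161,0,0,0,-1,-0.172,-0.161,0,0,0,-1])

```text
time: 12.8
eef_pos: [0.441, 0.206, 0.0378]
tool_rot: [2.296, 2.143, 0.0]
ft_force: [-0.4, -0.2, -1.0]
finger_gap: 0.0277
grip_force: 0.0
```

Run:
```python
from h import *
s=st()
im=eyes.snapshot("top"); cv2.imwrite("pics/top2.png",im[:,:,::-1])
hsv=cv2.cvtColor(im,cv2.COLOR_RGB2HSV)
m=((hsv[...,0]<3)|(hsv[...,0]>176))&(hsv[...,1]>190)&(hsv[...,2]>60)
ys,xs=np.where(m); print(len(xs),xs.min(initial=999),xs.max(initial=0),ys.min(initial=999),ys.max(initial=0))
im=eyes.snapshot("wrist"); cv2.imwrite("pics/w7.png",im[:,:,::-1])
hsv=cv2.cvtColor(im,cv2.COLOR_RGB2HSV)
m=((hsv[...,0]<3)|(hsv[...,0]>176))&(hsv[...,1]>190)&(hsv[...,2]>60)
ys,xs=np.where(m); print(len(xs),xs.min(),xs.max(),ys.min(),ys.max(),cv2.minAreaRect(np.c_[xs,ys].astype(np.float32)))
```

```text
t12.80 pos [0.441  0.206  0.0378] yaw_y -0.069 tilt 0.000 F [-0.4 -0.2 -1. ] gap 0.0277 grip 0.0 q [-0.48  0.51 -0.01  2.07  0.01  0.56 -0.57]
38 232 244 227 230
2590 254 285 213 317 ((270.8587951660156, 264.6647033691406), (103.7703628540039, 29.06797218322754), 85.60128784179688)
```

Call:
carry_out(targets=[0,-0.004,0,0,0,0,0,-0.008,0,0,0,0,0,-0.008,0,0,0,0,0,0,0,0,0,0,0,0,-0.06,0,0,0,0,0,-0.12,0,0,0,0,0,-0.2,0,0,0,0,0,-0.28,0,0,0,0,0,-0.3,0,0,0,0,0,-0.3,0,0,0])

```text
time: 13.73
eef_pos: [0.4422, 0.2071, 0.1907]
tool_rot: [2.293, 2.145, 0.009]
ft_force: [1.0, 0.7, 0.8]
finger_gap: 0.028
grip_force: 0.0
```

Run:
```python
from h import *
s=st(); w=eyes.calibration("wrist")
im=eyes.snapshot("wrist"); cv2.imwrite("pics/w8.png",im[:,:,::-1])
hsv=cv2.cvtColor(im,cv2.COLOR_RGB2HSV)
m=((hsv[...,0]<3)|(hsv[...,0]>176))&(hsv[...,1]>190)&(hsv[...,2]>60)
ys,xs=np.where(m); print(len(xs)); 
for y in(.16,.18,.2,.22): 
    q=proj(w,[[.4465,y,.088]])[0]; r=int(round(q[1])); x=xs[ys==r]; print(q, (x.min(),x.max()) if len(x) else None)
go([.44686,.06313,.22],-1.566,exact=True)
```

```text
t13.73 pos [0.4422 0.2071 0.1907] yaw_y -0.067 tilt 0.006 F [1.  0.7 0.8] gap 0.0280 grip 0.0 q [-0.48  0.3  -0.01  1.87  0.01  0.96 -0.56]
908
[263.76967048 231.07926846] (np.int64(259), np.int64(269))
[262.56150554 212.10456296] (np.int64(258), np.int64(268))
[261.28615624 192.2709002 ] (np.int64(256), np.int64(266))
[259.95037533 171.70678208] (np.int64(255), np.int64(265))
shares [-0.2853, 0.0305, -0.0633, 0.0004, -0.0018, 0.9997]
```

Call:
carry_out(targets=[-0.285,0.03,-0.063,0,0,0.999,-0.285,0.03,-0.063,0,0,0.999,-0.285,0.03,-0.063,0,0,0.999,-0.285,0.03,-0.063,0,0,0.999,-0.285,0.03,-0.063,0,0,0.999,-0.285,0.03,-0.063,0,0,0.999,-0.285,0.03,-0.063,0,0,0.999,-0.285,0.03,-0.063,0,0,0.999,-0.285,0.03,-0.063,0,0,0.999,-0.285,0.03,-0.063,0,0,0.999,-0.285,0.03,-0.063,0,0,0.999,-0.285,0.03,-0.063,0,0,0.999,-0.285,0.03,-0.063,0,0,0.999,-0.285,0.03,-0.063,0,0,0.999,-0.285,0.03,-0.063,0,0,0.999], fingers=0.1)

```text
time: 15.03
eef_pos: [0.4457, 0.063, 0.218]
tool_rot: [3.141, 0.016, -0.003]
ft_force: [-0.7, -0.4, -0.2]
finger_gap: 0.0472
grip_force: 0.0
```

Run:
```python
from h import *
s=st(); w=eyes.calibration("wrist"); M=Rn.from_rotvec(s["tool_rot"]).as_matrix()
im=eyes.snapshot("wrist"); big=cv2.resize(im[:,:,::-1],None,fx=1.5,fy=1.5)
for y in(.075,.005):
    for P in proj(w,T2(enc,[[a,y+b,.149] for a in(-.028,.028) for b in(-.005,.005)])): cv2.circle(big,tuple(int(v*1.5+.25) for v in P),3,(255,255,0),1)
for P in proj(w,[s["eef_pos"]+M@[x,y,-.03] for x in(-.011,.011) for y in(-s["finger_gap"]/2,s["finger_gap"]/2)]): cv2.circle(big,tuple(int(v*1.5+.25) for v in P),3,(0,255,0),1)
cv2.imwrite("pics/w9.png",big)
```

```text
t15.03 pos [0.4457 0.063  0.218 ] yaw_y -1.560 tilt 0.002 F [-0.7 -0.4 -0.2] gap 0.0472 grip 0.0 q [-0.46  0.23  0.33  1.91 -0.09  1.02 -1.65]
```

View pics/w9.png

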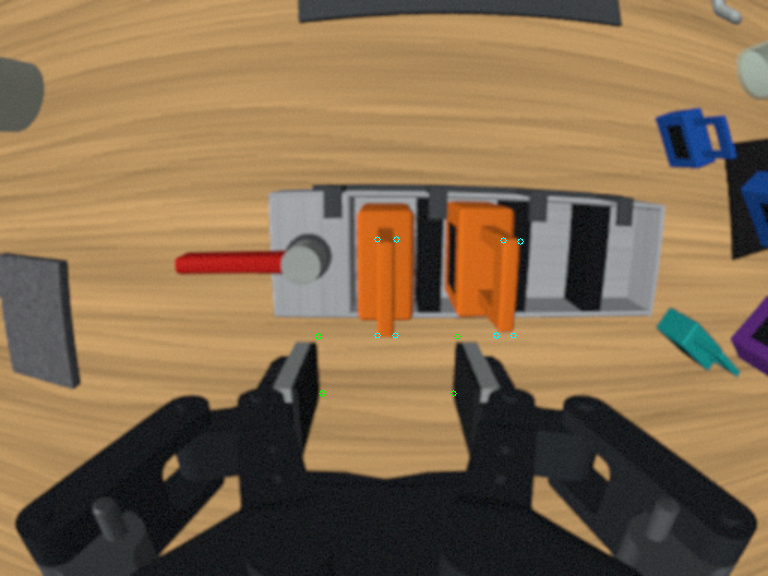

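The picture shows the lever fully open and the tabs between the bays. The first handle, at (386,285), lies where predicted. I go down and grip it.

Call:
carry_out(targets=[0.002,0,0.08,0,0,-0.004,0.002,0,0.15,0,0,-0.004,0.002,0,0.2,0,0,-0.004,0.002,0,0.234,0,0,-0.004,0.002,0,0.234,0,0,-0.004,0.002,0,0.234,0,0,-0.004])

```text
time: 15.58
eef_pos: [0.4468, 0.0627, 0.1015]
tool_rot: [3.141, 0.021, -0.003]
ft_force: [0.3, -0.1, 0.7]
finger_gap: 0.047
grip_force: 0.0
```

Call:
carry_out(targets=[0,0,0,0,0,0,0,0,0,0,0,0,0,0,0,0,0,0,0,0,0,0,0,0,0,0,0,0,0,0,0,0,0,0,0,0], fingers=-1)

```text
time: 16.08
eef_pos: [0.4481, 0.0633, 0.1032]
tool_rot: [-3.141, -0.02, -0.004]
ft_force: [-0.5, 0.0, 5.2]
finger_gap: 0.0084
grip_force: 60.1
```

```bash
sed -i 's/rail=np.array.*/rail=np.array([.66606,-.0075,.0700])/' h.py
python3 - <<'E'
from h import *
s=st(); p=T2(rail,[-.10,.144,.223])[0]; print(p); go(p,-.1,exact=True)
E
```

```text
t16.08 pos [0.4481 0.0633 0.1032] yaw_y -1.558 tilt 0.003 F [-0.5  0.   5.2] gap 0.0084 grip 60.1 q [-0.41  0.38  0.29  2.08 -0.17  0.7  -1.57]
[0.55623313 0.12915306 0.223     ]
shares [0.2184, -0.1291, -0.239, 0.0007, -0.0018, -0.9721]
```

Call:
carry_out(targets=[0,0,-0.04,0,0,0,0,0,-0.1,0,0,0,0,0,-0.16,0,0,0,0,0,-0.22,0,0,0,0,0,-0.24,0,0,0,0.05,-0.03,-0.24,0,0,-0.1,0.1,-0.06,-0.24,0,0,-0.2,0.15,-0.09,-0.24,0,0,-0.3,0.2,-0.12,-0.24,0,0,-0.4,0.218,-0.129,-0.24,0,0,-0.5,0.218,-0.129,-0.24,0,0,-0.6,0.218,-0.129,-0.24,0,0,-0.7,0.218,-0.129,-0.24,0,0,-0.8,0.218,-0.129,-0.24,0,0,-0.9,0.218,-0.129,-0.24,0,0,-0.972,0.218,-0.129,-0.24,0,0,-0.972,0.218,-0.129,-0.24,0,0,-0.972])

```text
time: 17.5
eef_pos: [0.5552, 0.1287, 0.2222]
tool_rot: [2.323, 2.115, -0.0]
ft_force: [0.0, 0.3, -1.7]
finger_gap: 0.0088
grip_force: 59.0
```

Run:
```python
from h import *
s=st(); w=eyes.calibration("wrist")
p=T2(rail,[-.10,.144,.160])[0]; go(p,.07,exact=True)
im=eyes.snapshot("wrist"); big=cv2.resize(im[:,:,::-1],None,fx=1.5,fy=1.5)
for P in proj(w,T2(rail,[[-.046,.144,.174],[-.046,.048,.174],[.063,.144,.155],[.063,.18,.157]])): cv2.circle(big,tuple(int(v*1.5+.25) for v in P),3,(0,255,0),1)
cv2.imwrite("pics/w10.png",big)
```

```text
t17.50 pos [0.5552 0.1287 0.2222] yaw_y -0.094 tilt 0.000 F [ 0.   0.3 -1.7] gap 0.0088 grip 59.0 q [-0.25  0.4  -0.03  1.62  0.01  1.12 -0.38]
shares [0.0011, 0.002, 0.1245, 0.0001, 0.0002, -0.1091]
```

View pics/w10.png

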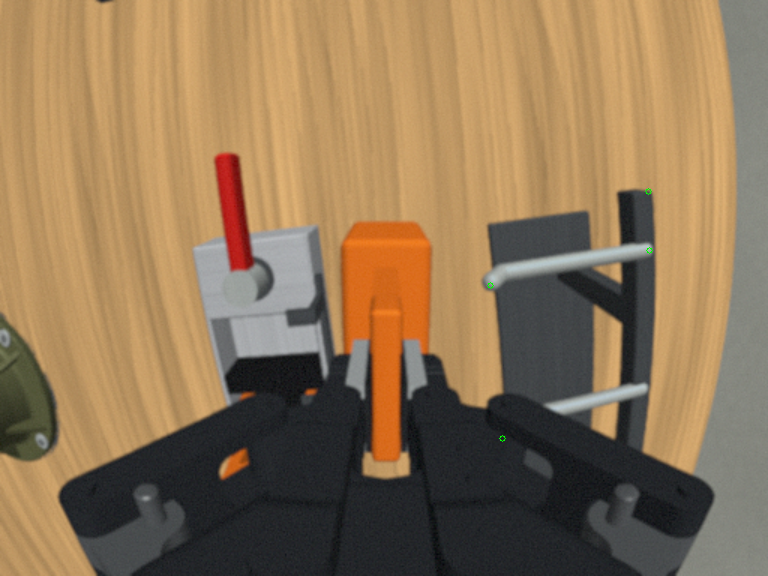

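Call:
carry_out(targets=[0.004,0,0.06,0,0,-0.109,0.004,0,0.1,0,0,-0.109,0.004,0,0.128,0,0,-0.109,0.004,0,0.128,0,0,-0.109,0.004,0,0.128,0,0,-0.109])

```text
time: 17.97
eef_pos: [0.5553, 0.1307, 0.1578]
tool_rot: [-2.152, -2.288, 0.002]
ft_force: [0.6, -0.1, -1.2]
finger_gap: 0.0087
grip_force: 59.0
```

```bash
sed -i 's/rail=np.array.*/rail=np.array([.66606,-.006,.0700])/' h.py;python3 - <<'E'
from h import *
s=st(); w=eyes.calibration("wrist"); go(T2(rail,[0,.144,.158])[0],.07,exact=True)
a=eyes.snapshot("side")[:,:,::-1][110:260,200:400]; cv2.imwrite("pics/s11.png",cv2.resize(a,(800,600),interpolation=cv2.INTER_CUBIC))
E
```

```text
t17.97 pos [0.5553 0.1307 0.1578] yaw_y 0.061 tilt 0.001 F [ 0.6 -0.1 -1.2] gap 0.0087 grip 59.0 q [-0.23  0.46 -0.06  1.71  0.03  0.97 -0.25]
shares [0.0016, 0.2019, -0.0006, -0.0008, 0.0003, -0.0058]
```

View pics/s11.png

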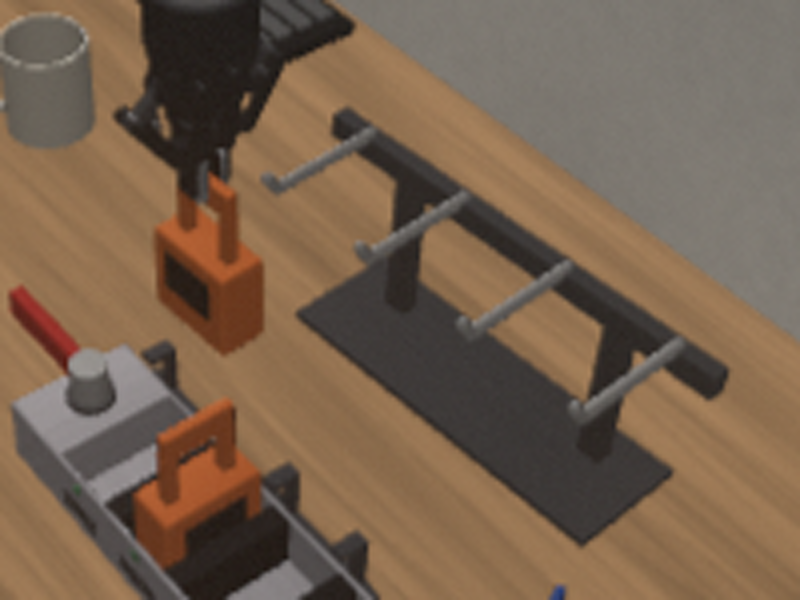

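The side view shows the drive upright in the grip at (210,270), in front of hook 3, whose tip is at (270,182). I thread it on slowly.

Call:
carry_out(targets=[0.001,0.02,0,0,0,-0.005,0.001,0.04,0,0,0,-0.005,0.001,0.06,0,0,0,-0.005,0.001,0.08,0,0,0,-0.005,0.002,0.1,0,0,0,-0.005,0.002,0.12,0,0,0,-0.005,0.002,0.13,0,0,0,-0.005,0.002,0.13,0,0,0,-0.005])

```text
time: 18.68
eef_pos: [0.6219, 0.136, 0.1589]
tool_rot: [2.142, 2.296, 0.003]
ft_force: [-0.4, 0.2, -3.1]
finger_gap: 0.0087
grip_force: 59.0
```

Call:
carry_out(targets=[0,0.02,0,0,0,0,0,0.04,0,0,0,0,0,0.06,0,0,0,0,0,0.072,0,0,0,0,0,0.072,0,0,0,0])

```text
time: 19.1
eef_pos: [0.6571, 0.1385, 0.1582]
tool_rot: [2.142, 2.297, 0.001]
ft_force: [-0.3, -0.1, -3.1]
finger_gap: 0.0086
grip_force: 59.0
```

Call:
carry_out(targets=[0,0,0.01,0,0,0,0,0,0.02,0,0,0,0,0,0.028,0,0,0,0,0,0.032,0,0,0,0,0,0.032,0,0,0])

```text
time: 19.52
eef_pos: [0.6556, 0.1384, 0.141]
tool_rot: [-2.141, -2.298, 0.002]
ft_force: [0.9, -0.6, -2.4]
finger_gap: 0.0086
grip_force: 59.0
```

Call:
carry_out(targets=[0,0,0.003,0,0,0,0,0,0.006,0,0,0,0,0,0.008,0,0,0,0,0,0.008,0,0,0])

```text
time: 19.85
eef_pos: [0.6563, 0.1385, 0.1377]
tool_rot: [-2.142, -2.298, 0.0]
ft_force: [0.2, -0.3, -3.0]
finger_gap: 0.0087
grip_force: 59.0
```

Run:
```python
from h import *
s=st(); c=eyes.calibration("side"); im=eyes.snapshot("side"); cv2.imwrite("pics/s12.png",cv2.resize(im[:,:,::-1][90:240,230:380],(600,600),interpolation=cv2.INTER_CUBIC))
print(((proj(c,T2(rail,[[0,.144,.16],[-.046,.144,.174],[0,.116,.182],[0,.172,.182]]))-[230,90])*4).round())
```

```text
t19.85 pos [0.6563 0.1385 0.1377] yaw_y 0.070 tilt 0.000 F [ 0.2 -0.3 -3. ] gap 0.0087 grip 59.0 q [-0.21  0.62 -0.06  1.46  0.04  1.06 -0.21]
[[193. 238.]
 [146. 250.]
 [220. 233.]
 [168. 196.]]
```

View pics/s12.png

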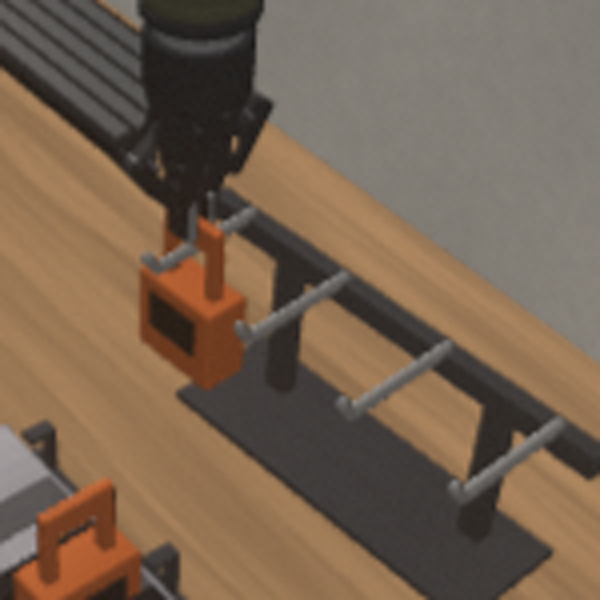

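The hook tip at (150,262) passes through the window of the drive. I lower the last few millimetres and release.

Call:
carry_out(targets=[0,0,0.002,0,0,0,0,0,0.004,0,0,0,0,0,0.006,0,0,0,0,0,0.006,0,0,0])

```text
time: 20.23
eef_pos: [0.6566, 0.1385, 0.1361]
tool_rot: [2.141, 2.298, 0.001]
ft_force: [-3.1, -0.8, 4.3]
finger_gap: 0.0086
grip_force: 60.1
```

Call:
carry_out(targets=[0,0,0,0,0,0,0,0,0,0,0,0,0,0,0,0,0,0,0,0,0,0,0,0,0,0,0,0,0,0], fingers=-0.3)

```text
time: 20.65
eef_pos: [0.6564, 0.1385, 0.1348]
tool_rot: [2.142, 2.298, 0.0]
ft_force: [-0.1, 0.1, -0.4]
finger_gap: 0.0299
grip_force: 0.0
```

Call:
carry_out(targets=[0,0,-0.04,0,0,0,0,0,-0.1,0,0,0,0,0,-0.16,0,0,0,0,0,-0.16,0,0,0,0,0,-0.16,0,0,0], fingers=0.1)

```text
time: 21.07
eef_pos: [0.6575, 0.1387, 0.217]
tool_rot: [2.14, 2.296, 0.006]
ft_force: [-0.4, -0.2, -0.4]
finger_gap: 0.0472
grip_force: 0.0
```

Run:
```python
from h import *
s=st(); 
for n,o in(("side",(90,230)),("top",(110,230))):
    im=eyes.snapshot(n); h=cv2.cvtColor(im,cv2.COLOR_RGB2HSV); m=(h[...,0]>4)&(h[...,0]<12)&(h[...,1]>200)&(h[...,2]>130)
    k,l,q,c=cv2.connectedComponentsWithStats(m.astype(np.uint8)); print(n,[(c[i].round(1).tolist(),q[i].tolist()) for i in range(1,k) if q[i,4]>30])
    cv2.imwrite(f"pics/{n}13.png",im[:,:,::-1])
e=T2(enc,[.0025,.005,.22])[0]; print(e); go(e,-1.4,exact=True)
```

```text
t21.07 pos [0.6575 0.1387 0.217 ] yaw_y 0.070 tilt 0.004 F [-0.4 -0.2 -0.4] gap 0.0472 grip 0.0 q [-0.21  0.57 -0.06  1.34  0.03  1.23 -0.2 ]
side []
top []
[ 0.44971497 -0.00685756  0.22      ]
shares [-0.2607, -0.4319, -0.0112, -0.0005, 0.0006, 0.9804]
```

Call:
carry_out(targets=[-0.261,-0.432,-0.011,0,0,0.98,-0.261,-0.432,-0.011,0,0,0.98,-0.261,-0.432,-0.011,0,0,0.98,-0.261,-0.432,-0.011,0,0,0.98,-0.261,-0.432,-0.011,0,0,0.98,-0.261,-0.432,-0.011,0,0,0.98,-0.261,-0.432,-0.011,0,0,0.98,-0.261,-0.432,-0.011,0,0,0.98,-0.261,-0.432,-0.011,0,0,0.98,-0.261,-0.432,-0.011,0,0,0.98,-0.261,-0.432,-0.011,0,0,0.98,-0.261,-0.432,-0.011,0,0,0.98,-0.261,-0.432,-0.011,0,0,0.98,-0.261,-0.432,-0.011,0,0,0.98,-0.261,-0.432,-0.011,0,0,0.98])

```text
time: 22.42
eef_pos: [0.4497, -0.0068, 0.2198]
tool_rot: [3.13, 0.274, -0.002]
ft_force: [-0.1, -0.2, -0.2]
finger_gap: 0.0471
grip_force: 0.0
```

```bash
cat >> h.py <<'E'
def vis(cam,fn,pts,crop=None,sc=1.5):
    c=eyes.calibration(cam); im=eyes.snapshot(cam)[:,:,::-1]; r0,r1,c0,c1=crop or (0,384,0,512)
    big=cv2.resize(im[r0:r1,c0:c1],None,fx=sc,fy=sc,interpolation=cv2.INTER_CUBIC)
    if len(pts):
        for P in proj(c,pts): cv2.circle(big,tuple(int(v*sc+sc/2-.5) for v in P-[c0,r0]),3,(255,255,0),1)
    cv2.imwrite("pics/"+fn,big); return im
E
python3 - <<'E'
from h import *
s=st(); go(T2(enc,[.0025,.005,.102])[0],-1.566,exact=True)
vis("wrist","w14.png",np.vstack([T2(enc,[[a,.005+b,.149] for a in(-.028,.028) for b in(-.005,.005)]),T2(rail,[0,.144,.16])]))
E
```

```text
t22.42 pos [ 0.4497 -0.0068  0.2198] yaw_y -1.396 tilt 0.001 F [-0.1 -0.2 -0.2] gap 0.0471 grip 0.0 q [-0.26  0.22  0.27  1.91 -0.07  1.02 -1.35]
shares [0.0003, 0.0, 0.2356, 0.0001, 0.0008, 0.1133]
```

View pics/w14.png

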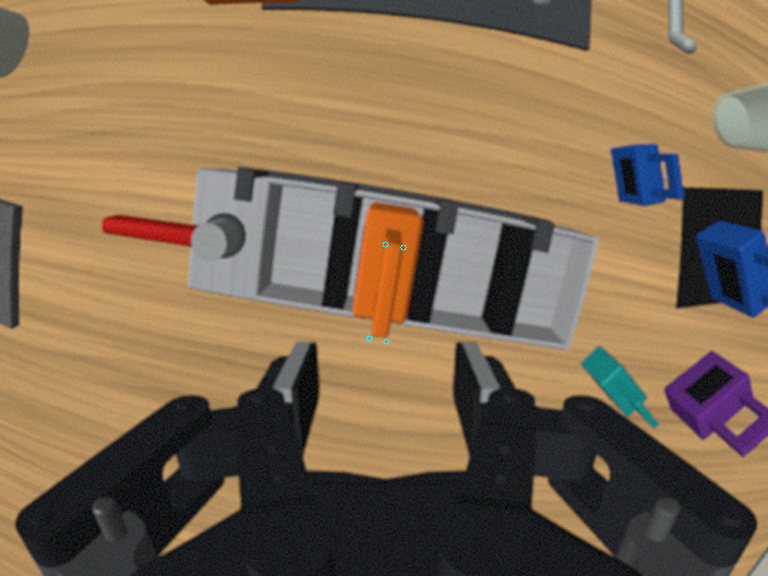

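The remaining orange handle runs from (392,237) to (380,335), as predicted but about 2 mm further +x. I descend and grip.

Call:
carry_out(targets=[0.004,0,0.06,0,0,0.113,0.004,0,0.12,0,0,0.113,0.004,0,0.18,0,0,0.113,0.004,0,0.22,0,0,0.113,0.004,0,0.236,0,0,0.113,0.004,0,0.236,0,0,0.113,0.004,0,0.236,0,0,0.113])

```text
time: 23.05
eef_pos: [0.4524, -0.0067, 0.1028]
tool_rot: [3.142, 0.003, -0.0]
ft_force: [0.6, -1.1, 0.4]
finger_gap: 0.0468
grip_force: 0.0
```

Call:
carry_out(targets=[0,0,0,0,0,0,0,0,0,0,0,0,0,0,0,0,0,0,0,0,0,0,0,0,0,0,0,0,0,0,0,0,0,0,0,0], fingers=-1)

```text
time: 23.55
eef_pos: [0.4528, -0.0069, 0.1035]
tool_rot: [3.142, 0.003, 0.003]
ft_force: [-0.0, -1.2, 6.7]
finger_gap: 0.0083
grip_force: 59.9
```

Run:
```python
from h import *
s=st(); p=T2(rail,[-.10,-.048,.223])[0]; print(p); go(p,-.1,exact=True)
```

```text
t23.55 pos [ 0.4528 -0.0069  0.1035] yaw_y -1.569 tilt 0.002 F [-0.  -1.2  6.7] gap 0.0083 grip 59.9 q [-0.24  0.38  0.27  2.08 -0.15  0.7  -1.44]
[ 0.56966216 -0.06087673  0.223     ]
shares [0.234, 0.1084, -0.2384, 0.0011, -0.0012, -0.9794]
```

Call:
carry_out(targets=[0,0,-0.04,0,0,0,0,0,-0.1,0,0,0,0,0,-0.16,0,0,0,0,0,-0.22,0,0,0,0,0,-0.238,0,0,0,0.05,0.02,-0.238,0,0,-0.1,0.1,0.05,-0.238,0,0,-0.2,0.15,0.07,-0.238,0,0,-0.3,0.2,0.09,-0.238,0,0,-0.4,0.234,0.108,-0.238,0,0,-0.5,0.234,0.108,-0.238,0,0,-0.6,0.234,0.108,-0.238,0,0,-0.7,0.234,0.108,-0.238,0,0,-0.8,0.234,0.108,-0.238,0,0,-0.9,0.234,0.108,-0.238,0,0,-0.979,0.234,0.108,-0.238,0,0,-0.979,0.234,0.108,-0.238,0,0,-0.979])

```text
time: 24.97
eef_pos: [0.5686, -0.0603, 0.2205]
tool_rot: [-2.322, -2.114, 0.001]
ft_force: [0.5, -0.9, -3.0]
finger_gap: 0.0086
grip_force: 58.9
```

Run:
```python
from h import *
s=st(); go(T2(rail,[-.10,-.048,.158])[0],.07,exact=True)
w=eyes.calibration("wrist"); im=vis("wrist","w15.png",T2(rail,[[-.046,-.048,.174],[.063,-.048,.155],[-.046,.048,.174]]))
h=cv2.cvtColor(np.ascontiguousarray(im),cv2.COLOR_BGR2HSV); m=(h[...,0]>4)&(h[...,0]<14)&(h[...,1]>180)&(h[...,2]>100)
k,l,q,c=cv2.connectedComponentsWithStats(m.astype(np.uint8)); print([(q[i].tolist()) for i in range(1,k) if q[i,4]>30])
```

```text
t24.97 pos [ 0.5686 -0.0603  0.2205] yaw_y -0.094 tilt 0.001 F [ 0.5 -0.9 -3. ] gap 0.0086 grip 58.9 q [ 0.08  0.41 -0.02  1.62  0.01  1.12 -0.04]
shares [-0.001, 0.0024, 0.125, -0.001, -0.0001, -0.1092]
[[300, 0, 56, 34, 1254], [228, 150, 59, 160, 5660]]
```

View pics/w15.png

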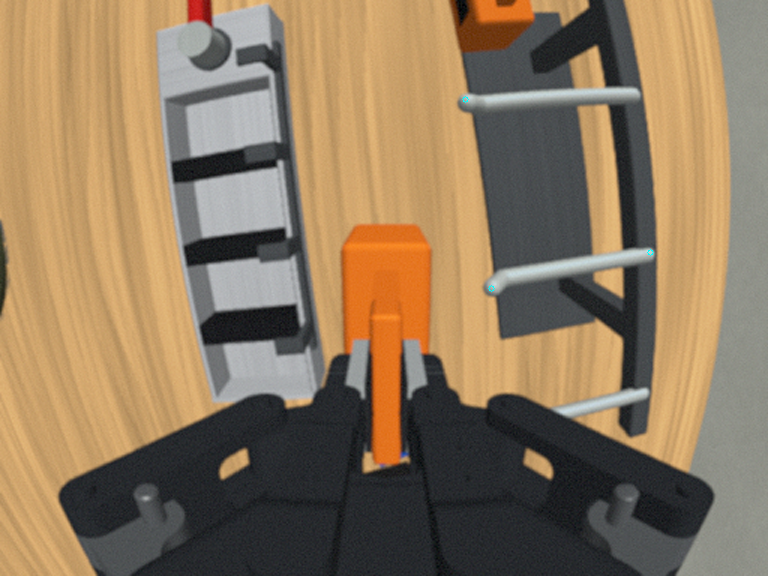

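The overlay matches hook 1's tip at (492,287). I make that picture 15, one over the limit of 14, so I view no more and measure by code from here.

Call:
carry_out(targets=[-0.001,0.002,0.06,0,0,-0.109,-0.001,0.002,0.1,0,0,-0.109,-0.001,0.002,0.125,0,0,-0.109,-0.001,0.002,0.125,0,0,-0.109,-0.001,0.002,0.125,0,0,-0.109])

```text
time: 25.43
eef_pos: [0.5695, -0.0609, 0.1582]
tool_rot: [-2.151, -2.287, 0.002]
ft_force: [0.3, 0.6, -2.2]
finger_gap: 0.0084
grip_force: 58.9
```

Run:
```python
from h import *
s=st(); go(T2(rail,[0,-.048,.158])[0],.07,exact=True)
```

```text
t25.43 pos [ 0.5695 -0.0609  0.1582] yaw_y 0.061 tilt 0.002 F [ 0.3  0.6 -2.2] gap 0.0084 grip 58.9 q [ 0.1   0.46 -0.06  1.71  0.03  0.98  0.09]
shares [0.0018, 0.2004, -0.0001, -0.0014, -0.0002, -0.0059]
```

Call:
carry_out(targets=[0.001,0.02,0,0,0,-0.006,0.001,0.04,0,0,0,-0.006,0.001,0.06,0,0,0,-0.006,0.001,0.08,0,0,0,-0.006,0.001,0.1,0,0,0,-0.006,0.002,0.12,0,0,0,-0.006,0.002,0.13,0,0,0,-0.006,0.002,0.13,0,0,0,-0.006])

```text
time: 26.1
eef_pos: [0.6363, -0.0555, 0.1597]
tool_rot: [2.139, 2.299, 0.002]
ft_force: [0.5, 0.1, -2.4]
finger_gap: 0.0087
grip_force: 58.9
```

Call:
carry_out(targets=[0,0.02,0,0,0,0,0,0.04,0,0,0,0,0,0.06,0,0,0,0,0,0.071,0,0,0,0,0,0.071,0,0,0,0])

```text
time: 26.52
eef_pos: [0.6709, -0.0531, 0.159]
tool_rot: [2.14, 2.3, 0.001]
ft_force: [-0.5, 0.3, -2.4]
finger_gap: 0.0084
grip_force: 58.9
```

Call:
carry_out(targets=[0,0,0.01,0,0,0,0,0,0.02,0,0,0,0,0,0.03,0,0,0,0,0,0.036,0,0,0,0,0,0.04,0,0,0,0,0,0.043,0,0,0,0,0,0.043,0,0,0])

```text
time: 27.1
eef_pos: [0.6701, -0.0533, 0.137]
tool_rot: [-2.14, -2.3, 0.001]
ft_force: [-0.4, -0.9, -2.3]
finger_gap: 0.0086
grip_force: 58.9
```

Call:
carry_out(targets=[0,0,0.002,0,0,0,0,0,0.004,0,0,0,0,0,0.004,0,0,0])

```text
time: 27.35
eef_pos: [0.6706, -0.0533, 0.1364]
tool_rot: [2.14, 2.299, 0.001]
ft_force: [-2.4, 0.4, 2.8]
finger_gap: 0.0085
grip_force: 59.8
```

Call:
carry_out(targets=[0,0,0,0,0,0,0,0,0,0,0,0,0,0,0,0,0,0,0,0,0,0,0,0,0,0,0,0,0,0], fingers=-0.3)

```text
time: 27.77
eef_pos: [0.6704, -0.0533, 0.1353]
tool_rot: [2.14, 2.3, 0.0]
ft_force: [0.5, -0.5, -0.1]
finger_gap: 0.0296
grip_force: 0.0
```

Call:
carry_out(targets=[0,0,-0.04,0,0,0,0,0,-0.1,0,0,0,0,0,-0.16,0,0,0,0,0,-0.2,0,0,0,0,0,-0.2,0,0,0], fingers=0.1)

```text
time: 28.18
eef_pos: [0.6727, -0.0535, 0.2408]
tool_rot: [2.136, 2.295, 0.008]
ft_force: [-0.4, -0.4, 0.3]
finger_gap: 0.047
grip_force: 0.0
```

Run:
```python
from h import *
s=st()
for n in("side","top"):
    im=eyes.snapshot(n); c=eyes.calibration(n)
    for r in models.regions_of(n,"drive0")[:5]+models.regions_of(n,"blue")[:4]:
        ys,xs=np.where(r["pixels"]); print(n,round(r["p"],2),np.round(r["xy"],1),len(xs),xs.min(),xs.max(),ys.min(),ys.max(),im[ys,xs].mean(0).round())
    print([proj(c,T2(rail,[0,y,.1])).round(0).tolist() for y in(.144,-.048)])
go([.5,-.35,.25],-.8,exact=True)
```

```text
t28.18 pos [ 0.6727 -0.0535  0.2408] yaw_y 0.072 tilt 0.008 F [-0.4 -0.4  0.3] gap 0.0470 grip 0.0 q [ 0.08  0.55 -0.06  1.3   0.03  1.28  0.09]
side 0.9 [325.  202.8] 857 309 339 175 221 [116.  62.  34.]
side 0.84 [279.6 167.3] 805 264 290 139 186 [121.  68.  39.]
side 0.91 [363.7 325.7] 998 348 372 295 352 [34. 51. 94.]
side 0.85 [333.6 274.9] 329 326 342 257 289 [51. 59. 94.]
side 0.81 [281.3 331.8] 474 275 289 308 347 [51. 94. 88.]
side 0.75 [323.6 368.5] 1099 301 343 354 383 [70. 37. 82.]
[[[278.0, 165.0]], [[324.0, 200.0]]]
top 0.81 [303.7 159.8] 265 293 316 152 168 [193. 104.  47.]
top 0.84 [408.1 258.4] 533 392 425 246 270 [105.  56. 129.]
top 0.79 [400.1 216.1] 353 391 416 201 226 [ 44.  84. 155.]
top 0.17 [146.2 251.6] 1507 127 164 226 274 [123. 117. 119.]
[[[245.0, 162.0]], [[306.0, 159.0]]]
shares [-0.5674, -0.3812, -0.0315, -0.0017, 0.0006, 0.5813]
```

Call:
carry_out(targets=[-0.567,-0.381,-0.031,0,0,0.581,-0.567,-0.381,-0.031,0,0,0.581,-0.567,-0.381,-0.031,0,0,0.581,-0.567,-0.381,-0.031,0,0,0.581,-0.567,-0.381,-0.031,0,0,0.581,-0.567,-0.381,-0.031,0,0,0.581,-0.567,-0.381,-0.031,0,0,0.581,-0.567,-0.381,-0.031,0,0,0.581,-0.567,-0.381,-0.031,0,0,0.581,-0.567,-0.381,-0.031,0,0,0.581,-0.567,-0.381,-0.031,0,0,0.581,-0.567,-0.381,-0.031,0,0,0.581])

```text
time: 29.48
eef_pos: [0.5015, -0.3482, 0.2502]
tool_rot: [-2.908, -1.184, -0.0]
ft_force: [0.6, 0.6, 0.8]
finger_gap: 0.0468
grip_force: 0.0
```

```bash
cat > blue.py <<'E'
from h import *
from scipy.optimize import differential_evolution
def box(x,y,z): return np.array([[a,b,c] for a in(-x,x) for b in(y) for c in(z)])
parts=[box(.02,(-.04,.04),(0,.075)),box(.005,(-.028,-.018),(.075,.137)),box(.005,(.018,.028),(.075,.137)),box(.005,(-.028,.028),(.115,.137))]
def sil(c,p,z0):
    m=np.zeros((384,512),np.uint8)
    for P in parts:
        q=proj(c,T2(p,P,z0)); cv2.fillConvexPoly(m,cv2.convexHull(np.round(q*16).astype(np.int32)),1,shift=4)
    return m>0
def bmask(im):
    h=cv2.cvtColor(im,cv2.COLOR_RGB2HSV); return (h[...,0]>102)&(h[...,0]<125)&(h[...,1]>120)&(h[...,2]>40)
def comp(im,xy):
    m=bmask(im).astype(np.uint8); m=cv2.morphologyEx(m,cv2.MORPH_CLOSE,np.ones((3,3))); k,l,q,c=cv2.connectedComponentsWithStats(m)
    d=[(np.hypot(*(c[i]-xy)),i) for i in range(1,k) if q[i,4]>60]; i=min(d)[1]; print("blue comp",c[i].round(1),q[i].tolist()); return l==i
def locate(cams,p0,z0,r=(.05,.05,1.0)):
    C=[]
    for n in cams:
        c=eyes.calibration(n); im=eyes.snapshot(n); C.append((c,comp(im,proj(c,T2(p0,[0,0,.06],z0))[0])))
    f=lambda p:sum(1-(sil(c,p,z0)&m).sum()/max(1,(sil(c,p,z0)|m).sum()) for c,m in C)
    R=differential_evolution(f,[(a-b,a+b) for a,b in zip(p0,r)],popsize=12,maxiter=60,seed=1,tol=1e-6)
    print("pose",R.x.round(4),"1-IoU each",[round(float(1-(sil(c,R.x,z0)&m).sum()/(sil(c,R.x,z0)|m).sum()),3) for c,m in C]); return R.x
E
python3 - <<'E'
from blue import *
s=st(); p=locate(["wrist","top"],[.5,-.345,-.75],.004); locate(["wrist"],p,.004,(.03,.03,.5))
E
```

```text
t29.48 pos [ 0.5015 -0.3482  0.2502] yaw_y -0.798 tilt 0.002 F [0.6 0.6 0.8] gap 0.0468 grip 0.0 q [ 0.44  0.45  0.2   1.46 -0.09  1.23 -0.14]
blue comp [267.  171.2] [248, 134, 40, 80, 2502]
blue comp [398.4 213.9] [381, 201, 35, 27, 554]
pose [ 0.5067 -0.3583 -0.8763] 1-IoU each [0.054, 0.141]
blue comp [266.9 171.4] [248, 135, 40, 79, 2499]
pose [ 0.5073 -0.3578 -0.8853] 1-IoU each [0.05]
```

Run:
```python
from h import *
s=st(); go([.507,-.358,.095],-.88,exact=True)
```

```text
t29.63 pos [ 0.5017 -0.3482  0.2505] yaw_y -0.797 tilt 0.001 F [0.4 0.  0.7] gap 0.0471 grip 0.0 q [ 0.44  0.45  0.2   1.46 -0.09  1.23 -0.14]
shares [-0.0063, 0.0217, 0.311, -0.0005, -0.0003, 0.0555]
```

Call:
carry_out(targets=[-0.006,0.022,0.05,0,0,0.055,-0.006,0.022,0.1,0,0,0.055,-0.006,0.022,0.17,0,0,0.055,-0.006,0.022,0.23,0,0,0.055,-0.006,0.022,0.28,0,0,0.055,-0.006,0.022,0.311,0,0,0.055,-0.006,0.022,0.311,0,0,0.055,-0.006,0.022,0.311,0,0,0.055])

```text
time: 30.3
eef_pos: [0.5065, -0.3588, 0.0949]
tool_rot: [-2.955, -1.062, 0.001]
ft_force: [-0.6, -0.8, 0.8]
finger_gap: 0.0468
grip_force: 0.0
```

Call:
carry_out(targets=[0,0,0,0,0,0,0,0,0,0,0,0,0,0,0,0,0,0,0,0,0,0,0,0,0,0,0,0,0,0,0,0,0,0,0,0], fingers=-1)

```text
time: 30.8
eef_pos: [0.507, -0.3602, 0.0969]
tool_rot: [2.955, 1.06, 0.003]
ft_force: [-0.3, 0.7, 5.7]
finger_gap: 0.0081
grip_force: 60.4
```

Run:
```python
from h import *
s=st(); p=T2(enc,[0,-.065,.22])[0]; print(p); go(p,-1.566,exact=True)
```

```text
t30.80 pos [ 0.507  -0.3602  0.0969] yaw_y -0.882 tilt 0.003 F [-0.3  0.7  5.7] gap 0.0081 grip 60.4 q [ 0.46  0.6   0.19  1.66 -0.14  0.9  -0.17]
[ 0.447565   -0.07686919  0.22      ]
shares [0.2686, -0.5125, -0.2471, 0.0014, -0.0012, 0.456]
```

Call:
carry_out(targets=[0,0,-0.04,0,0,0,0,0,-0.11,0,0,0,0,0,-0.18,0,0,0,0,0,-0.247,0,0,0,0,0,-0.27,0,0,0,0.027,-0.05,-0.27,0,0,0.05,0.269,-0.512,-0.27,0,0,0.456,0.269,-0.512,-0.27,0,0,0.456,0.269,-0.512,-0.27,0,0,0.456,0.269,-0.512,-0.27,0,0,0.456,0.269,-0.512,-0.27,0,0,0.456,0.269,-0.512,-0.27,0,0,0.456,0.269,-0.512,-0.27,0,0,0.456,0.269,-0.512,-0.27,0,0,0.456,0.269,-0.512,-0.27,0,0,0.456,0.269,-0.512,-0.27,0,0,0.456,0.269,-0.512,-0.27,0,0,0.456])

```text
time: 32.22
eef_pos: [0.4474, -0.0779, 0.2305]
tool_rot: [3.141, 0.004, 0.0]
ft_force: [-0.3, 0.2, -3.2]
finger_gap: 0.0084
grip_force: 59.3
```

Run:
```python
from blue import *
s=st(); z0=s["eef_pos"][2]+.024-.115
p=locate(["wrist"],[s["eef_pos"][0],s["eef_pos"][1],-1.566],z0,(.02,.02,.2))
# is the lever still open, bay empty: enclosure fit via rim is fixed; compare target
print(T2(enc,[0,-.065,0]))
go(np.r_[T2(enc,[0,-.065,.0])[0][:2],.16],-1.566,exact=True)
```

```text
t32.22 pos [ 0.4474 -0.0779  0.2305] yaw_y -1.568 tilt 0.001 F [-0.3  0.2 -3.2] gap 0.0084 grip 59.3 q [-0.15  0.22  0.33  1.88 -0.08  1.05 -1.35]
blue comp [256.5 204.5] [226, 145, 62, 156, 6342]
pose [ 0.4482 -0.077  -1.5573] 1-IoU each [0.229]
[[ 0.447565   -0.07686919  0.        ]]
shares [0.0003, -0.0022, 0.1408, 0.0004, -0.0, -0.0015]
```

Call:
carry_out(targets=[0.002,-0.001,0.05,0,0,0,0.002,-0.001,0.1,0,0,0,0.002,-0.001,0.141,0,0,0,0.002,-0.001,0.141,0,0,0])

```text
time: 32.6
eef_pos: [0.446, -0.0767, 0.1567]
tool_rot: [-3.141, -0.005, 0.01]
ft_force: [-1.5, 0.1, -2.0]
finger_gap: 0.0083
grip_force: 59.2
```

Call:
carry_out(targets=[0,0,0.02,0,0,0,0,0,0.035,0,0,0,0,0,0.05,0,0,0,0,0,0.05,0,0,0])

```text
time: 32.93
eef_pos: [0.448, -0.0764, 0.1342]
tool_rot: [-3.142, -0.007, 0.002]
ft_force: [-1.1, -0.7, -2.9]
finger_gap: 0.0081
grip_force: 59.2
```

Call:
carry_out(targets=[0,0,0.015,0,0,0,0,0,0.03,0,0,0,0,0,0.045,0,0,0,0,0,0.052,0,0,0,0,0,0.056,0,0,0,0,0,0.056,0,0,0])

```text
time: 33.43
eef_pos: [0.4481, -0.0761, 0.1064]
tool_rot: [-3.142, -0.007, 0.002]
ft_force: [-0.5, -0.7, -2.5]
finger_gap: 0.0084
grip_force: 59.2
```

Blue went in without contact. Lower the last 2 mm and release.

Call:
carry_out(targets=[0,0,0.002,0,0,0,0,0,0.004,0,0,0,0,0,0.004,0,0,0])

```text
time: 33.68
eef_pos: [0.4485, -0.0761, 0.105]
tool_rot: [3.142, 0.008, 0.001]
ft_force: [-0.5, -0.2, -1.4]
finger_gap: 0.0084
grip_force: 59.3
```

Call:
carry_out(targets=[0,0,0,0,0,0,0,0,0,0,0,0,0,0,0,0,0,0,0,0,0,0,0,0,0,0,0,0,0,0], fingers=-0.1)

```text
time: 34.1
eef_pos: [0.4485, -0.0762, 0.105]
tool_rot: [3.142, 0.007, 0.001]
ft_force: [-0.9, -0.3, 0.1]
finger_gap: 0.0385
grip_force: 0.0
```

Call:
carry_out(targets=[0,0,-0.06,0,0,0,0,0,-0.13,0,0,0,0,0,-0.2,0,0,0,0,0,-0.23,0,0,0,0,0,-0.23,0,0,0])

```text
time: 34.52
eef_pos: [0.4504, -0.0766, 0.2236]
tool_rot: [3.141, 0.007, 0.011]
ft_force: [-0.2, -0.0, -0.7]
finger_gap: 0.0384
grip_force: 0.0
```

Run:
```python
from blue import *
s=st(); p=locate(["wrist","side"],[.448,-.077,-1.566],.012,(.02,.02,.2)); print("enc frame",Rn.from_euler('z',-enc[2]).as_matrix()[:2,:2]@(p[:2]-enc[:2]))
for z in(.005,.012,.02): locate(["wrist"],[.448,-.077,-1.566],z,(.02,.02,.2))
im=eyes.snapshot("side"); c=eyes.calibration("side")
for r in models.regions_of("side","drive0")[:5]:
    ys,xs=np.where(r["pixels"]); print(round(r["p"],2),np.round(r["xy"],1),len(xs),im[ys,xs].mean(0).round())
go([.441,.2235,.16],-.4,exact=True)
```

```text
t34.52 pos [ 0.4504 -0.0766  0.2236] yaw_y -1.566 tilt 0.007 F [-0.2 -0.  -0.7] gap 0.0384 grip 0.0 q [-0.15  0.23  0.33  1.89 -0.09  1.02 -1.34]
blue comp [255.1 177.6] [236, 139, 39, 85, 2828]
blue comp [263.8 246.9] [249, 227, 32, 43, 702]
pose [ 0.4489 -0.0736 -1.5542] 1-IoU each [0.092, 0.414]
enc frame [ 0.00132615 -0.06176725]
blue comp [255.7 175.7] [236, 137, 39, 86, 2901]
pose [ 0.4457 -0.0739 -1.5566] 1-IoU each [0.057]
blue comp [255.9 175.1] [236, 136, 40, 87, 2916]
pose [ 0.4489 -0.0739 -1.5748] 1-IoU each [0.093]
blue comp [255.9 174.8] [236, 136, 40, 87, 2926]
pose [ 0.4527 -0.0734 -1.5776] 1-IoU each [0.135]
0.73 [324.8 204.1] 981 [107.  58.  32.]
0.67 [283.4 174.6] 189 [112.  59.  32.]
0.24 [324.2 186.8] 3039 [63. 57. 54.]
shares [-0.0104, -0.5991, 0.1177, -0.0009, 0.0013, -0.7774]
```

Call:
carry_out(targets=[-0.01,-0.565,0,0,0,-0.777,-0.01,-0.565,0,0,0,-0.777,-0.01,-0.565,0,0,0,-0.777,-0.01,-0.565,0,0,0,-0.777,-0.01,-0.565,0,0,0,-0.777,-0.01,-0.565,0,0,0,-0.777,-0.01,-0.565,0,0,0,-0.777,-0.01,-0.565,0,0,0,-0.777,-0.01,-0.565,0,0,0,-0.777,-0.01,-0.565,0,0,0,-0.777,-0.01,-0.565,0,0,0,-0.777,-0.01,-0.565,0,0,0,-0.777], fingers=-0.35)

```text
time: 35.87
eef_pos: [0.4418, 0.2061, 0.2192]
tool_rot: [-2.621, -1.732, 0.002]
ft_force: [0.9, -0.4, 0.6]
finger_gap: 0.0282
grip_force: 0.0
```

Run:
```python
from h import *
s=st(); go([.446,.206,.12],0.0,exact=True)
im=eyes.snapshot("top"); im=eyes.snapshot("wrist"); w=eyes.calibration("wrist")
h=cv2.cvtColor(im,cv2.COLOR_RGB2HSV); m=((h[...,0]<3)|(h[...,0]>176))&(h[...,1]>190)&(h[...,2]>60)
ys,xs=np.where(m); a=np.array([xs.mean(),ys.mean()]); 
d=np.c_[xs,ys]-a; 
for y in(.17,.19,.21):
    q=proj(w,[[.4465,y,.082]])[0]; print(q.round(1), np.min(np.hypot(xs-q[0],ys-q[1])).round(1))
print(a,len(xs))
```

```text
t35.87 pos [0.4418 0.2061 0.2192] yaw_y -0.403 tilt 0.001 F [ 0.9 -0.4  0.6] gap 0.0282 grip 0.0 q [-0.46  0.28 -0.04  1.82  0.01  1.04 -0.9 ]
shares [0.0033, 0.0079, 0.1985, -0.0007, 0.0005, -0.2684]
[274.  205.5] 0.5
[266.9 189.1] 0.1
[259.7 172.2] 0.4
[269.93050193 195.11840412] 777
```

Call:
carry_out(targets=[0.003,0.008,0.07,0,0,-0.08,0.003,0.008,0.13,0,0,-0.16,0.003,0.008,0.17,0,0,-0.24,0.003,0.008,0.18,0,0,-0.268,0.003,0.008,0.18,0,0,-0.268,0.003,0.008,0.22,0,0,-0.268,0.003,0.008,0.27,0,0,-0.268,0.003,0.008,0.32,0,0,-0.268,0.003,0.008,0.364,0,0,-0.268,0.003,0.008,0.364,0,0,-0.268,0.003,0.008,0.364,0,0,-0.268])

```text
time: 36.88
eef_pos: [0.4462, 0.2061, 0.038]
tool_rot: [-2.222, -2.221, 0.002]
ft_force: [-0.5, 0.1, 1.0]
finger_gap: 0.0278
grip_force: 0.0
```

Run:
```python
from h import *
s=st(); M=Rn.from_rotvec(s["tool_rot"]).as_matrix()
h=np.array([.4465,.1262,.037]); rows=[]
for k in range(1,15):
    b=min(k/13,1)*1.64; a=1.576-b
    sh=M.T@(h+.08*np.array([np.cos(a),np.sin(a),0])-s["eef_pos"])/.5
    rows+=[*np.round(sh,3),0,0,round(min(b/1.5,1),3)]
print([float(r) for r in rows])
```

```text
t36.88 pos [0.4462 0.2061 0.038 ] yaw_y -0.000 tilt 0.001 F [-0.5  0.1  1. ] gap 0.0278 grip 0.0 q [-0.41  0.51 -0.11  2.05  0.1   0.58 -0.58]
[-0.001, 0.02, 0.002, 0.0, 0.0, 0.084, -0.005, 0.04, 0.002, 0.0, 0.0, 0.168, -0.011, 0.059, 0.002, 0.0, 0.0, 0.252, -0.019, 0.077, 0.002, 0.0, 0.0, 0.336, -0.03, 0.094, 0.002, 0.0, 0.0, 0.421, -0.043, 0.11, 0.002, 0.0, 0.0, 0.505, -0.057, 0.124, 0.002, 0.0, 0.0, 0.589, -0.074, 0.136, 0.002, 0.0, 0.0, 0.673, -0.091, 0.145, 0.002, 0.0, 0.0, 0.757, -0.11, 0.153, 0.002, 0.0, 0.0, 0.841, -0.13, 0.158, 0.002, 0.0, 0.0, 0.925, -0.15, 0.16, 0.002, 0.0, 0.0, 1.0, -0.17, 0.16, 0.002, 0.0, 0.0, 1.0, -0.17, 0.16, 0.002, 0.0, 0.0, 1.0]
```

```bash
cat >> blue.py <<'E'
def check():
    for n in("side","top"):
        c=eyes.calibration(n); im=eyes.snapshot(n); h=cv2.cvtColor(im,cv2.COLOR_RGB2HSV)
        o=(h[...,0]>4)&(h[...,0]<16)&(h[...,1]>165)
        for nm,y in(("hook3",.144),("hook1",-.048)):
            m=sil(c,[*T2(rail,[0,y,0])[0][:2],rail[2]],.045); d=cv2.dilate(m.astype(np.uint8),np.ones((9,9)))>0
            print(n,nm,"pred px",m.sum(),"orange in",(o&m).sum(),"in ring",(o&d&~m).sum(),"centroid pred",np.argwhere(m).mean(0).round(1),"obs",np.argwhere(o&d).mean(0).round(1) if (o&d).any() else None)
        m=sil(c,[*T2(enc,[0,-.065,0])[0][:2],enc[2]+np.pi/2],.012); d=cv2.dilate(m.astype(np.uint8),np.ones((9,9)))>0; b=bmask(im)
        print(n,"blue pred",m.sum(),"in",(b&m).sum(),"ring",(b&d&~m).sum(),np.argwhere(m).mean(0).round(1),np.argwhere(b&d).mean(0).round(1) if (b&d).any() else None)
E
python3 -c "
from blue import *
check()"
```

```text
side hook3 pred px 968 orange in 623 in ring 0 centroid pred [164.8 277.8] obs [165.1 278.8]
side hook1 pred px 1178 orange in 767 in ring 0 centroid pred [200.  324.5] obs [200.6 326.3]
side blue pred 1218 in 614 ring 0 [251.7 265.1] [246.6 264.1]
top hook3 pred px 473 orange in 323 in ring 0 centroid pred [162.7 245.3] obs [161.6 246.2]
top hook1 pred px 507 orange in 361 in ring 2 centroid pred [160.  305.8] obs [158.9 306.1]
top blue pred 423 in 385 ring 0 [229.8 310.6] [229.6 311. ]
```

All three drives are where they belong. Now I close the lever.

Call:
carry_out(targets=[-0.001,0.02,0.002,0,0,0.084,-0.005,0.04,0.002,0,0,0.168,-0.011,0.059,0.002,0,0,0.252,-0.019,0.077,0.002,0,0,0.336,-0.03,0.094,0.002,0,0,0.421,-0.043,0.11,0.002,0,0,0.505,-0.057,0.124,0.002,0,0,0.589,-0.074,0.136,0.002,0,0,0.673,-0.091,0.145,0.002,0,0,0.757,-0.11,0.153,0.002,0,0,0.841,-0.13,0.158,0.002,0,0,0.925,-0.15,0.16,0.002,0,0,1,-0.17,0.16,0.002,0,0,1,-0.174,0.16,0.002,0,0,1,-0.174,0.16,0.002,0,0,1,-0.174,0.16,0.002,0,0,1])

```text
time: 38.32
eef_pos: [0.5262, 0.1194, 0.0374]
tool_rot: [-3.139, -0.117, -0.0]
ft_force: [-0.9, -0.4, -0.6]
finger_gap: 0.028
grip_force: 0.0
```

Run:
```python
from h import *
st()
```

```text
t38.32 pos [0.5262 0.1194 0.0374] yaw_y -1.496 tilt 0.001 F [-0.9 -0.4 -0.6] gap 0.0280 grip 0.0 q [-0.48  0.59  0.32  1.94 -0.29  0.66 -1.47]
```

Call:
carry_out(targets=[0,0.004,0,0,0,0,0,0.006,0,0,0,0,0,0.006,0,0,0,0,0,0,0,0,0,0,0,0,-0.05,0,0,0,0,0,-0.12,0,0,0,0,0,-0.2,0,0,0,0,0,-0.28,0,0,0,0,0,-0.36,0,0,0,0,0,-0.4,0,0,0,0,0,-0.4,0,0,0])

```text
time: 39.23
eef_pos: [0.5289, 0.1193, 0.2419]
tool_rot: [-3.138, -0.113, -0.013]
ft_force: [0.3, 0.0, -0.4]
finger_gap: 0.0276
grip_force: 0.0
```

Run:
```python
from blue import *
s=st(); im=eyes.snapshot("wrist"); w=eyes.calibration("wrist")
h=cv2.cvtColor(im,cv2.COLOR_RGB2HSV); m=((h[...,0]<3)|(h[...,0]>176))&(h[...,1]>190)&(h[...,2]>60)
ys,xs=np.where(m); print(len(xs),cv2.minAreaRect(np.c_[xs,ys].astype(np.float32)))
for a in(-.05,0,.05,.12): print(a,proj(w,[[.4465+r*np.cos(a),.1262+r*np.sin(a),.088] for r in(.04,.095)]).round(1).tolist())
p=proj(w,[[.4465+.04,.1262,.088],[.4465+.095,.1262,.088]]); 
for q in p: r=int(round(q[1])); print(r,xs[ys==r].min(),xs[ys==r].max())
check()
```

```text
t39.23 pos [0.5289 0.1193 0.2419] yaw_y -1.499 tilt 0.009 F [ 0.3  0.  -0.4] gap 0.0276 grip 0.0 q [-0.56  0.36  0.42  1.67 -0.16  1.14 -1.59]
670 ((252.38894653320312, 194.05470275878906), (9.627941131591797, 72.53970336914062), 3.521453380584717)
-0.05 [[250.8, 210.0], [256.7, 162.6]]
0 [[249.0, 209.8], [252.4, 162.2]]
0.05 [[247.3, 209.7], [248.1, 162.0]]
0.12 [[244.8, 209.8], [242.0, 162.1]]
210 247 255
162 250 259
side hook3 pred px 968 orange in 628 in ring 0 centroid pred [164.8 277.8] obs [165.1 278.7]
side hook1 pred px 1178 orange in 778 in ring 0 centroid pred [200.  324.5] obs [200.6 326.1]
side blue pred 1218 in 638 ring 0 [251.7 265.1] [246.8 264.1]
top hook3 pred px 473 orange in 0 in ring 0 centroid pred [162.7 245.3] obs None
top hook1 pred px 507 orange in 359 in ring 2 centroid pred [160.  305.8] obs [158.8 306.1]
top blue pred 423 in 375 ring 0 [229.8 310.6] [229.9 310.9]
```

```bash
python3 -c "
from workcell import bot
print(bot.job_done())"
```

```text
the job is handed in; nothing more can be done
None
```

I handed the job in with both orange drives hanging on hooks 3 and 1, the blue drive home in the second bay from the -y end, and the lever back at its closed stop; the last camera check agreed, no verdict came back, and I viewed 15 pictures against the limit of 14.

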